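# Set a countersink's projection with horseshoe spacers

### The job

Set the projection of the countersink standing loose in the open fixture chuck: slip every setting spacer out of the tray sideways onto its shank, stacked flat between the chuck's nose and the setting collar, then push the countersink down until its collar seats firmly on the stack and swing the chuck's lever clockwise as far as it goes so that the jaws grip the shank. Then draw all the spacers off again and lay them flat back in the tray, leaving the tool at its set height in the tight chuck; do not disturb the tool holders, insert board and spanner round about.

Things in the scene. Friction and masses are not known exactly. Their poses are not given: they have to be found in the camera images.
- chuck_nose (a point): Centre of the flat top (nose) of the fixture chuck, on its upright axis, 115 mm above the table; z up. The nose is a fixed steel ring, 68 mm outside, about 31 mm opening, in which three jaws close on the shank. Below it the knurled sleeve, 104 mm across, 44 to 80 mm above the table, turns with its lever. Base plate 150 mm square, 12 mm thick, fixed.
- sleeve (a joint): Turn of the chuck's sleeve and lever, rad: 0 jaws open, grows clockwise seen from above; the jaws touch the shank at about 1.2 and the end stop is at 1.4 (tight). Stays where it is left; takes about 0.4 N m (4 N at the knob), more on the jaws.
- lever_knob (a point): Middle of the black upright round knob, 22 mm thick, at the end of the sleeve's lever, 88 mm above the table and 120 mm from the chuck's axis; the knob stands from 66 to 108 mm above the table, on a lever arm 16 mm wide and 12 mm thick. It goes round the chuck's axis with the sleeve.
- collar (a point): Centre of the underside of the countersink's setting collar, on the tool's axis; z up along it. The collar is an aluminium disc 44 mm across, 18 mm high; below it the plain 16 mm round shank runs down into the chuck. At the start the underside is about 74 mm above the nose.
- bit_tip (a point): Blunt upward point (8 mm across) of the countersink, 44.5 mm above the collar's underside; head 31 mm across. The tool (0.3 kg) slides upright in a close guide bore and stands on a friction-held back stop in the chuck: it stays at any height, yields downward to a push of about 5 N and does not spring back; it can go some 35 mm down.
- spacer1_eye (a point): Setting spacer 1 of up to four alike (may be absent): flat 15 mm thick, 52 mm wide aluminium horseshoe with a straight black handle, 133 mm long in all. Point: centre of its eye, half-way up (7.5 mm). x points out through the open gap, z up. Slot 20 mm wide, prong tips rounded at x = +26 mm; handle along -x. About 0.12 kg, smooth faces, lies level on the horseshoe alone.
- spacer1_handle (a point): Middle of the gripping length of spacer 1's handle, half-way up, 85 mm behind the eye (x = -85 mm). The handle is 18 mm wide, 15 mm thick, plastic, and runs from 26 to 107 mm behind the eye. Axes as for the eye.
- spacer2_eye (a point): Setting spacer 2 of up to four alike (may be absent): flat 15 mm thick, 52 mm wide aluminium horseshoe with a straight black handle, 133 mm long in all. Point: centre of its eye, half-way up (7.5 mm). x points out through the open gap, z up. Slot 20 mm wide, prong tips rounded at x = +26 mm; handle along -x. About 0.12 kg, smooth faces, lies level on the horseshoe alone.
- spacer2_handle (a point): Middle of the gripping length of spacer 2's handle, half-way up, 85 mm behind the eye (x = -85 mm). The handle is 18 mm wide, 15 mm thick, plastic, and runs from 26 to 107 mm behind the eye. Axes as for the eye.
- spacer3_eye (a point): Setting spacer 3 of up to four alike (may be absent): flat 15 mm thick, 52 mm wide aluminium horseshoe with a straight black handle, 133 mm long in all. Point: centre of its eye, half-way up (7.5 mm). x points out through the open gap, z up. Slot 20 mm wide, prong tips rounded at x = +26 mm; handle along -x. About 0.12 kg, smooth faces, lies level on the horseshoe alone.
- spacer3_handle (a point): Middle of the gripping length of spacer 3's handle, half-way up, 85 mm behind the eye (x = -85 mm). The handle is 18 mm wide, 15 mm thick, plastic, and runs from 26 to 107 mm behind the eye. Axes as for the eye.
- spacer4_eye (a point): Setting spacer 4 of up to four alike (may be absent): flat 15 mm thick, 52 mm wide aluminium horseshoe with a straight black handle, 133 mm long in all. Point: centre of its eye, half-way up (7.5 mm). x points out through the open gap, z up. Slot 20 mm wide, prong tips rounded at x = +26 mm; handle along -x. About 0.12 kg, smooth faces, lies level on the horseshoe alone.
- spacer4_handle (a point): Middle of the gripping length of spacer 4's handle, half-way up, 85 mm behind the eye (x = -85 mm). The handle is 18 mm wide, 15 mm thick, plastic, and runs from 26 to 107 mm behind the eye. Axes as for the eye.
- tray: Low open plastic tray fixed to the table, 310 mm (x) by 190 mm (y) outside, rim 12 mm high, walls and floor 4 mm thick; origin at the centre of its underside, z up.
- magazine: Black storage plate with two white rings, 280 x 120 x 12 mm, fixed; the two steel tool holders stand in it. Origin under its centre.
- holder1: Steel tool holder, 62 mm across, 183 mm high with its black cutter, standing loose in the storage plate; leave it alone. Origin under its centre.
- holder2: Steel tool holder, 62 mm across, 193 mm high with its thin drill, standing loose in the storage plate; leave it alone. Origin under its centre.
- insert_board: Brown board of small indexable inserts on an aluminium plate, 130 x 260 x 29 mm, fixed; leave it alone. Origin under its centre.
- spanner: Steel hook spanner, about 160 mm long, 8 mm thick, lying loose; leave it alone. Origin under the middle of its straight handle, which runs along its x axis.
Not all that is in view belongs to the job. What is shaped like the part that bears collar but blue or green is not meant.

How it is judged:
On the way, in this order (a step that is already met when the one before it is completed fails the run):
1. every spacer lies on the shank between nose and collar (horizontal distance between each of spacer1_eye, spacer2_eye, spacer3_eye, spacer4_eye and chuck_nose below 0.008 m and z of each of spacer1_eye, spacer2_eye, spacer3_eye, spacer4_eye in the frame of chuck_nose above 0.004 m and z of each of spacer1_eye, spacer2_eye, spacer3_eye, spacer4_eye in the frame of collar below -0.004 m and angle between the z axis of each of spacer1_eye, spacer2_eye, spacer3_eye, spacer4_eye and the z axis of chuck_nose, either way round below 0.12 rad), for 0.2 s.
2. the collar is pushed down onto the stack of spacers (all of step 1 and z of any of spacer1_eye, spacer2_eye, spacer3_eye, spacer4_eye in the frame of collar above -0.0093 m), for 0.2 s.
3. the chuck is tight on the shank with the collar still down on the stack (all of step 2 and value of joint sleeve above 1.3 rad), for 0.2 s.
At the end, for the whole second after the job is handed in: Every spacer lies flat and at rest in the tray (its eye inside the tray's walls, on the floor); the sleeve is past 1.3 rad (closed on the shank); the collar's underside is 45 or 60 mm (15 mm per spacer) above the nose, within 2 mm (x of spacer1_eye in the frame of tray between -0.145 and 0.145 m and y of spacer1_eye in the frame of tray between -0.085 and 0.085 m and z of each of spacer1_eye, spacer2_eye, spacer3_eye, spacer4_eye in the frame of tray below 0.016 m and angle between the z axis of each of spacer1_eye, spacer2_eye, spacer3_eye, spacer4_eye and the z axis of tray, either way round below 0.1 rad and linear speed of each of spacer1, spacer2, spacer3, spacer4 below 0.02 m/s and x of spacer2_eye in the frame of tray between -0.145 and 0.145 m and y of spacer2_eye in the frame of tray between -0.085 and 0.085 m and x of spacer3_eye in the frame of tray between -0.145 and 0.145 m and y of spacer3_eye in the frame of tray between -0.085 and 0.085 m and x of spacer4_eye in the frame of tray between -0.145 and 0.145 m and y of spacer4_eye in the frame of tray between -0.085 and 0.085 m and value of joint sleeve above 1.3 rad and (z of collar in the frame of chuck_nose between 0.043 and 0.047 m or z of collar in the frame of chuck_nose between 0.058 and 0.062 m)); the robot touches nothing.
It fails at once if a tool holder is shifted by 20 mm or tipped (distance of any of holder1, holder2 from where it was at the start of the episode above 0.02 m).
It fails at once if the spanner is shifted by 20 mm (distance of spanner from where it was at the start of the episode above 0.02 m).
It fails at once if the insert board is pressed (contact force between the arm and insert_board above 3 N).
Of spacer1, spacer2, spacer3, spacer4 only 3 to 4 are there at a start; the rules pass over those that are not, and their reading is None.
At some moment in a run one of spacer1, spacer2, spacer3, spacer4 may be knocked a few centimetres aside while the robot is not near it.
It also fails if it takes over 210 s, if anything falls off the work surface, if the arm or the gripper's body presses on something with over 40 N, if the wrist force passes 120 N, or if a joint passes its speed limit or range.

### The arm

A 7-joint arm with a two-finger parallel gripper is mounted at the origin on the work surface. World frame = base frame: x ahead of the robot, y to its left, z up, the work surface at z = 0. Lengths are in m, angles in rad, forces in N, time in s.
With the tool pointing down it reaches from about 0.425 to 0.875 m from the base axis. Payload 4.7 kg.
Tool frame: the origin (TCP) lies between the finger pads; the fingertips stand 8 mm ahead of it and the grasp point (between the pads) lies 11 mm behind it; z points along the fingers, y is the direction in which the jaws open and shut (so a half turn about z gives the same grasp; the last joint's range is limited). The gripper opens to 87 mm and grips with 3 to 60 N. Pads are 19 mm wide; open, the fingers measure 117 mm over their backs; the gripper's body (75 mm by 190 mm) begins 51 mm behind the grasp point.
Start: joints at [-1.322, 0.321, -0.07, 1.45, 0.023, 1.371, -0.057], TCP at [0.151, 0.632, 0.231] pointing down, gripper open.
Joint ranges: [-2.86, 2.86], [-0.3, 2.09], [-1.38, 1.24], [0.06, 2.45], [-1.56, 4.7], [0.09, 2.05], [-2.69, 2.69]. Speed limits (rad/s): [2.57, 2.57, 3.14, 3.14, 3.14, 3.14, 3.14].

### API

Orientations are given as a rotation vector (axis times angle).
In Python, from bench import ctrl, optics, ticket gives the robot as it stands.
- The arm moves only by the tool play_rows, never from a script. Its argument "motion" is a list of rows, each a list of 5 numbers: the closure, from 0 (fully open) to 1 (shut), then the shift along the tool's x, y, z in cm, then the turn about the tool's z in rad. In form: [[jaw, tx, ty, tz, spin], ...]. A call has 1 to 20 rows; each row shifts and turns the commanded pose from where the row before left it, along the tool's axes as they then stand; what a row does not reach is not made up. A row lasts 1/8 s, in which the tool goes at most 62.5 mm and 10.7 degrees, less where a joint would pass 70% of its speed; a pose out of reach is approached as far as the arm can. A call is refused whole if a number of a shift passes 6.25 or a number of a turn 0.188, either way. A call with a gripper value outside its range is refused whole. The fingers move at their own pace and stop on an object; "force" is the grip in N (left out, the last holds). Time passes only in rows, so rows that do not move let the fingers close. It gives the time, the measured TCP pose, the force and the opening at its end, in the units of the state.
- ctrl.get_state(): the state, without advancing time (a new reading comes with each control period).
- optics.get_image(name): name is "scene" or "top" or "wrist"; returns the picture (420x560x3 uint8, red, green, blue); there is no depth.
- optics.calibration(name): a dict with "K" (3x3 intrinsics, pixels), "pose" (4x4, takes a point from camera to world coordinates); the wrist camera has in their place "hand_eye" (4x4, takes a point from camera to tool coordinates, whose origin is the TCP and whose axes are the flange's). Camera axes: x right, y down, z forward; pixel columns grow to the right and rows downward; lengths in m; the calibration is good to about 2 mm. The wrist camera is an equidistant fisheye: a pixel r from the principal point sees the ray r / f radians off the axis. A picture is of the moment at which its call begins: read the wrist's pose just before it. calibration takes no time and is no camera call.
- ticket.close_job(): hands the job in, once; it reports no verdict.
The state is a dict: "time": time; "joint_positions": joint angles; "qd": joint speeds; "joint_torque": joint torques, N m; "position": TCP position; "tool_rot": TCP orientation; "ft_force": force on the tool from outside, world axes, zero at the start; "torque": the same for the moment, N m; "grip_width": opening from 0.0 (shut) to 1.0 (fully open).
Only numpy, scipy, OpenCV 4.12 (cv2) and the standard library are available. Lean on these libraries where they do the work, as an engineer would, in place of code of your own. Each camera call takes 0.05 s, during which the arm holds its last target.

## Working session

There is one attempt and no reset: what is moved stays moved. The work goes in short steps, Python scripts to look and compute and a tool call to move; the robot and the scene stay as the last step left them, time stands still between calls to the robot, and variables do not carry over. Pictures are saved under pics/ and viewed, and the job is handed in when it is done.

Besides the shell and the picture viewer there is one more tool, called as name(argument=value, ...) on one line, values as JSON. play_rows: Moves the arm, as the interface text tells. Its arguments: {"type":"object","properties":{"motion":{"type":"array"},"force":{"type":"number"}},"required":["motion"]}

```bash
ls; mkdir -p pics
python3 - <<'E'
from bench import ctrl, optics, ticket
import cv2,numpy as np
s=ctrl.get_state();print(s)
for n in ["scene","top","wrist"]:
    im=optics.get_image(n);cv2.imwrite(f"pics/{n}0.png",im[:,:,::-1])
    print(n,optics.calibration(n))
E
```

```text
pics
{'time': 0.0, 'joint_positions': array([-1.32189514,  0.32179299, -0.07005386,  1.45168847,  0.02259377,
        1.37080252, -0.05691802]), 'qd': array([ 0.00065065, -0.00065782, -0.00090335,  0.00089226,  0.00034431,
        0.00098782,  0.00028421]), 'joint_torque': array([-3.47628984e-04, -4.91297364e+01, -4.03687572e-01, -3.12536645e+01,
       -6.38259854e-02,  4.35409416e-02,  1.66813134e-04]), 'position': array([0.15115989, 0.63161703, 0.22947399]), 'tool_rot': array([-3.67991567e-01, -3.11984366e+00,  2.98642316e-03]), 'ft_force': array([ 1.1482699 ,  0.20145456, -0.5884049 ]), 'torque': array([ 0.0502307 , -0.02290105,  0.00939252]), 'grip_width': 1.0013764335398514}
scene {'K': array([[424.12286455,   0.        , 275.89159796],
       [  0.        , 424.12286455, 212.17721986],
       [  0.        ,   0.        ,   1.        ]]), 'pose': array([[-0.19711594,  0.75419682, -0.62636449,  1.21616628],
       [ 0.98032931,  0.15814046, -0.11809339,  0.18638338],
       [ 0.00998791, -0.63732155, -0.77053325,  0.91684794],
       [ 0.        ,  0.        ,  0.        ,  1.  
[... 250 characters left out ...]
  [-0.99970187,  0.02066266, -0.01300869,  0.0479646 ],
       [ 0.01122602, -0.08416318, -0.99638875,  1.29408994],
       [ 0.        ,  0.        ,  0.        ,  1.        ]])}
wrist {'K': array([[325.1922621 ,   0.        , 279.2283905 ],
       [  0.        , 325.1922621 , 205.45558244],
       [  0.        ,   0.        ,   1.        ]]), 'hand_eye': array([[-1.74154766e-03, -9.53447618e-01, -3.01553656e-01,
         8.29719259e-02],
       [ 9.99998309e-01, -1.83872909e-03,  3.84248333e-05,
        -8.50848994e-06],
       [-5.91111543e-04, -3.01553079e-01,  9.53449208e-01,
        -1.55232008e-01],
       [ 0.00000000e+00,  0.00000000e+00,  0.00000000e+00,
         1.00000000e+00]])}
```

View pics/scene0.png

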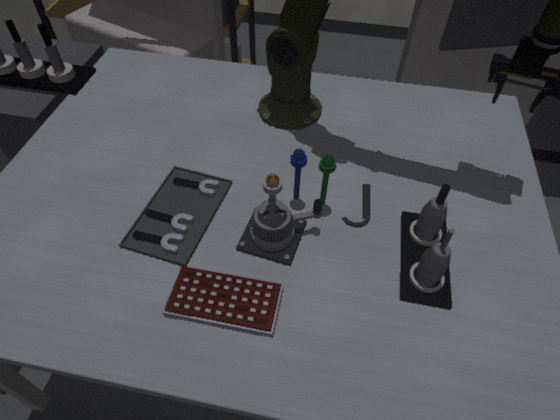

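View pics/top0.png

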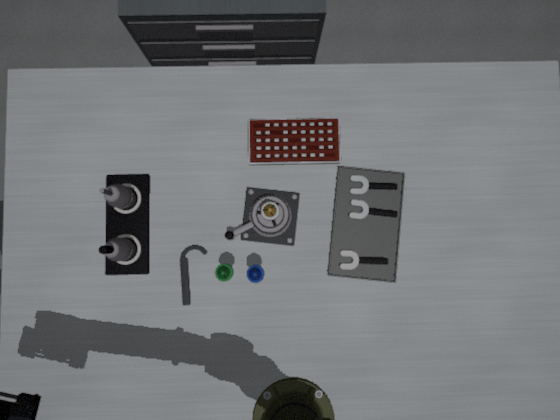

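View pics/wrist0.png

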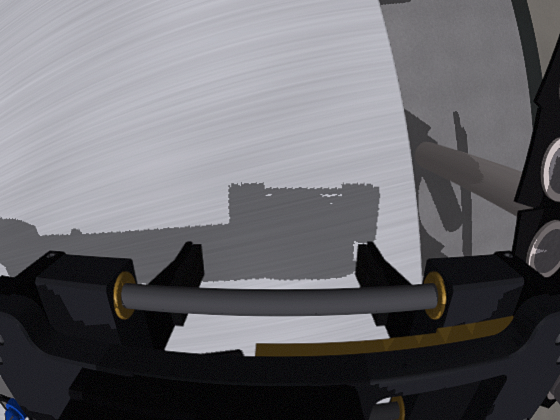

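```bash
cat > h.py <<'E'
from bench import ctrl, optics, ticket
import cv2,numpy as np
from scipy.spatial.transform import Rotation as R
def ray(n,uv,T=None):
    c=optics.calibration(n);K=c['K'];uv=np.atleast_2d(np.array(uv,float))
    d=np.c_[(uv[:,0]-K[0,2])/K[0,0],(uv[:,1]-K[1,2])/K[1,1],np.ones(len(uv))]
    if n=='wrist':
        r=np.hypot(d[:,0],d[:,1]);s=np.where(r>1e-9,np.sin(r)/np.maximum(r,1e-9),1)
        d=np.c_[d[:,0]*s,d[:,1]*s,np.cos(r)]
        P=T@c['hand_eye']
    else: P=c['pose']
    return P[:3,3],d@P[:3,:3].T
def toplane(n,uv,z,T=None):
    o,d=ray(n,uv,T);return o+d*((z-o[2])/d[:,2])[:,None]
def tcp():
    s=ctrl.get_state();T=np.eye(4);T[:3,:3]=R.from_rotvec(s['tool_rot']).as_matrix();T[:3,3]=s['position'];return T
def proj(n,p,T=None):
    c=optics.calibration(n);K=c['K'];P=T@c['hand_eye'] if n=='wrist' else c['pose']
    q=(np.atleast_2d(p)-P[:3,3])@P[:3,:3]
    if n=='wrist':
        r=np.hypot(q[:,0],q[:,1]);t=np.arctan2(r,q[:,2]);q=np.c_[q[:,0]*t/r,q[:,1]*t/r]
    else:q=q[:,:2]/q[:,2:]
    return np.c_[q[:,0]*K[0,0]+K[0,2],q[:,1]*K[1,1]+K[1,2]]
def crop(im,x0,y0,x1,y1,s,name):
    cv2.imwrite('pics/'+name,cv2.resize(im[y0:y1,x0:x1,::-1],None,fx=s,fy=s,interpolation=cv2.INTER_CUBIC))
E
python3 - <<'E'
from h import *
im=optics.get_image('top');np.save('top.npy',im)
crop(im,210,150,420,300,3.8,'topc.png')
im=optics.get_image('scene');np.save('scene.npy',im)
crop(im,110,140,350,290,3.3,'scc.png')
E
```

```text
(no output)
```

View pics/topc.png

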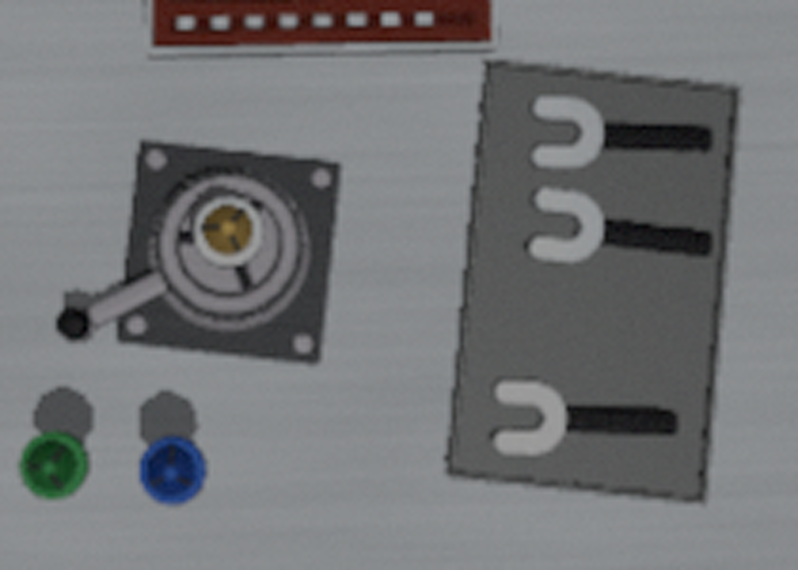

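View pics/scc.png

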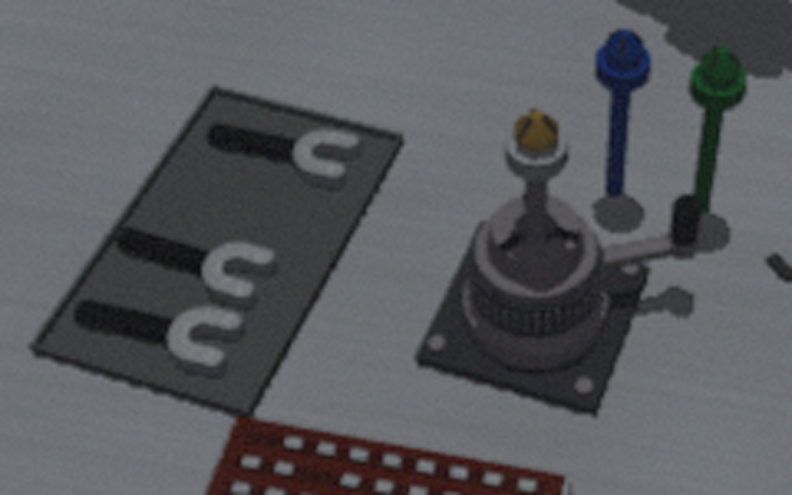

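Run:
```python
from h import *
f=lambda p:(np.array(p,float)/3.8+[210,150]-.37)
g=lambda p:(np.array(p,float)/3.3+[110,140]-.35)
c=np.array([(141,141),(340,163),(319,362),(119,340)])
print('base',toplane('top',f(c),.012).round(4),toplane('top',f(c.mean(0)),.012))
print('collar',toplane('top',f([(229,230)]),.207))
print('nose ring',toplane('top',f([(235,243)]),.08))
print('knob',toplane('top',f([(73,323)]),.108))
print('blue,green',toplane('top',f([(173,469),(55,465)]),.15))
# tray corners
print('tray',toplane('top',f([(487,62),(739,87),(705,500),(449,474)]),.012).round(4))
im=np.load('top.npy');hsv=cv2.cvtColor(im,cv2.COLOR_RGB2HSV)
roi=np.zeros(im.shape[:2],np.uint8);roi[165:282,325:406]=1
g=cv2.cvtColor(im,cv2.COLOR_RGB2GRAY)
for nm,m in (('eye',(g>125)),('hand',(g<45))):
    m=(m&(roi>0)).astype(np.uint8)
    n,l,st,ce=cv2.connectedComponentsWithStats(m)
    for i in range(1,n):
        if st[i,4]>40:
            ys,xs=np.nonzero(l==i);(cx,cy),wh,a=cv2.minAreaRect(np.c_[xs,ys].astype(np.float32))
            print(nm,st[i],toplane('top',[(cx,cy)],.019).round(4),wh,a, toplane('top',ce[i],.019).round(4))
```

```text
base [[ 0.6358  0.1152  0.012 ]
 [ 0.6165 -0.0314  0.012 ]
 [ 0.4705 -0.0122  0.012 ]
 [ 0.4897  0.1336  0.012 ]] [[0.5527592 0.0513323 0.012    ]]
collar [[0.55343551 0.05101354 0.207     ]]
nose ring [[0.55415803 0.04738028 0.08      ]]
knob [[0.5002385  0.15808685 0.108     ]]
blue,green [[0.40320686 0.0906424  0.15      ]
 [0.4074846  0.1670204  0.15      ]]
tray [[ 0.6897 -0.1425  0.012 ]
 [ 0.6673 -0.3294  0.012 ]
 [ 0.3643 -0.2909  0.012 ]
 [ 0.3872 -0.1049  0.012 ]]
eye [325 165  53 117 909] [[ 0.5276 -0.173   0.019 ]] (52.0, 116.0) 0.0 [[ 0.5381 -0.1188  0.019 ]]
eye [344 165  62  11 240] [[ 0.675  -0.2443  0.019 ]] (60.99999237060547, 9.999998092651367) 0.0 [[ 0.683  -0.2707  0.019 ]]
eye [351 176  18  18 192] [[ 0.6348 -0.2006  0.019 ]] (17.0, 17.0) 0.0 [[ 0.635 -0.201  0.019]]
eye [396 177  10 105 532] [[ 0.508  -0.3101  0.019 ]] (104.0, 9.0) 90.0 [[ 0.4651 -0.3132  0.019 ]]
eye [350 200  19  19 204] [[ 0.5658 -0.1972  0.019 ]] (17.688690185546875, 18.27000617980957) 4.763641834259033 [[ 0.5652 -0.1982  0.019 ]]
eye [340 251  19  19 210] [[ 0.4257 -0.1647  0.019 ]] (17.760574340820312, 18.226207733154297) 3.814074993133545 [[ 0.4259 -0.1665  0.019 ]]
hand [369 183  28   7 168] [[ 0.6293 -0.2649  0.019 ]] (6.0, 27.0) 90.0 [[ 0.6305 -0.2649  0.019 ]]
hand [369 208  28   9 176] [[ 0.5561 -0.2619  0.019 ]] (27.74979591369629, 6.367847919464111) 6.709836959838867 [[ 0.5562 -0.2617  0.019 ]]
hand [359 257  29   7 182] [[ 0.4241 -0.2302  0.019 ]] (6.0, 28.0) 90.0 [[ 0.4243 -0.2315  0.019 ]]
```

Taken for the countersink: brass-headed aluminium one in the chuck (top 270,211), the blue one (255,273), the green one (224,272). The crop shows that the first stands in the chuck, so I choose it. Three spacers lie in the tray with their eyes near (360,185), (359,209) and (349,260).

play_rows(motion=[[0,0,0,-1.2,0.167],[0,0,0,-1.2,0.167],[0,0,0,-1.2,0.167],[0,0,0,-1.2,0.167],[0,0,0,-1.2,0.167],[0,0,0,-1.2,0.167],[0,0,0,-1.2,0.167],[0,0,0,-1.2,0.167],[0,-4.3,3,0,0],[0,-4.3,3,0,0],[0,-4.3,3,0,0],[0,-4.3,3,0,0],[0,-4.3,3,0,0],[0,-4.3,3,0,0],[0,-4.3,3,0,0],[0,-4.3,3,0,0],[0,-4.3,3,0,0],[0,-4.3,3,0,0]], force=20)

```text
time: 2.5
position: [0.4519, 0.2006, 0.3267]
tool_rot: [-2.221, -2.221, -0.001]
ft_force: [0.4, 0.7, -0.4]
grip_width: 1.0
```

play_rows(motion=[[0,-4,1.5,0,0],[0,-4,1.5,0,0],[0,-4,1.5,0,0],[0,-4,1.5,0,0],[0,-4,1.5,0,0],[0,-4,1.5,0,0],[0,-4,1.5,0,0],[0,-4,0,0,0],[0,-4,0,0,0],[0,0,0,0,0],[0,0,0,0,0]])

```text
time: 3.88
position: [0.5564, -0.157, 0.3264]
tool_rot: [-2.22, -2.221, -0.001]
ft_force: [0.5, 0.4, 0.6]
grip_width: 0.999
```

```bash
cat >> h.py <<'E'
def st():
    s=ctrl.get_state();T=tcp();print('t',round(s['time'],2),'pos',s['position'].round(4),'xang',np.degrees(np.arctan2(T[1,0],T[0,0])).round(2),'z',T[:3,2].round(3),'F',s['ft_force'].round(1),'w',round(s['grip_width']*87,1),'q',s['joint_positions'].round(2));return T
E
python3 - <<'E'
from h import *
T=st();im=optics.get_image('wrist');np.save('w1.npy',im);np.save('T1.npy',T)
cv2.imwrite('pics/w1.png',cv2.resize(im[:,:,::-1],None,fx=1.4,fy=1.4))
E
```

```text
t 3.88 pos [ 0.5564 -0.157   0.3264] xang 90.03 z [-0.     0.001 -1.   ] F [0.5 0.4 0.6] w 86.9 q [-0.56  0.18  0.92  1.51 -0.14  1.52  0.36]
```

View pics/w1.png

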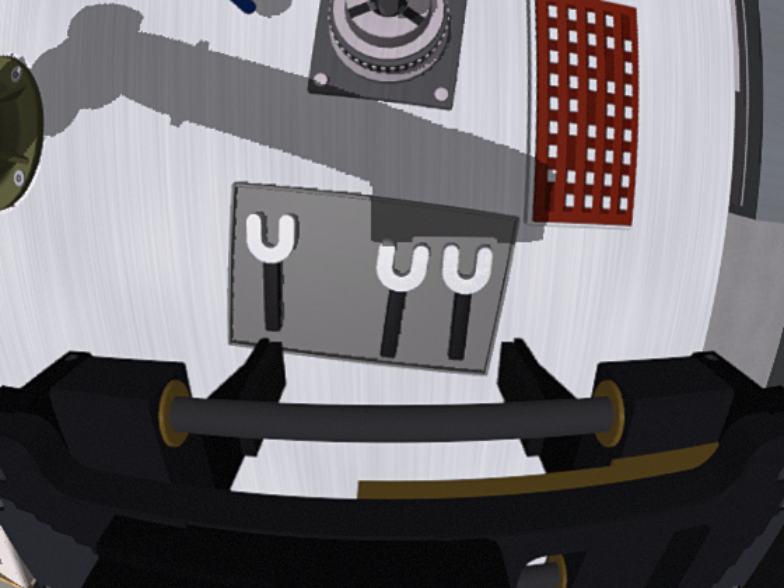

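Run:
```python
from h import *
T=np.load('T1.npy')
for nm,e,h0,h1 in (('A',(468,264),(463,293),(456,359)),('B',(403,263),(398,290),(388,356)),('C',(271.5,239),(273,264),(273,330))):
    p=toplane('wrist',np.array([e,h0,h1])/1.4-.15,.019,T);d=p[0]-p[2]
    print(nm,p.round(4).tolist(),np.linalg.norm(d).round(4),'ang',np.degrees(np.arctan2(d[1],d[0])).round(1))
```

```text
A [[0.6381, -0.193, 0.019], [0.6341, -0.2253, 0.019], [0.6304, -0.3043, 0.019]] 0.1116 ang 86.0
B [[0.5691, -0.192, 0.019], [0.564, -0.2218, 0.019], [0.553, -0.2998, 0.019]] 0.109 ang 81.5
C [[0.4302, -0.165, 0.019], [0.43, -0.1923, 0.019], [0.4236, -0.2689, 0.019]] 0.1041 ang 86.4
```

play_rows(motion=[[0.4,-4.1,0.5,3,0.14],[0.4,-4.1,0.55,5,0],[0.4,-4.0,0.55,5,0],[0.4,0,0,5,0],[0.4,0,0,5,0],[0.4,0,0,3,0],[0.4,0,0,0,0]])

```text
time: 4.8
position: [0.5599, -0.275, 0.0672]
tool_rot: [-2.365, -2.06, 0.003]
ft_force: [-0.1, 0.0, 0.2]
grip_width: 0.604
```

Run:
```python
from h import *
T=st();im=optics.get_image('wrist');np.save('w1.npy',im);np.save('T1.npy',T)
cv2.imwrite('pics/w2.png',cv2.resize(im[:,:,::-1],None,fx=1.4,fy=1.4))
```

```text
t 4.8 pos [ 0.5599 -0.275   0.0672] xang 82.13 z [-0.005  0.003 -1.   ] F [-0.1  0.   0.2] w 52.6 q [-0.25  0.52  0.86  1.72 -0.43  1.11  0.61]
```

View pics/w2.png

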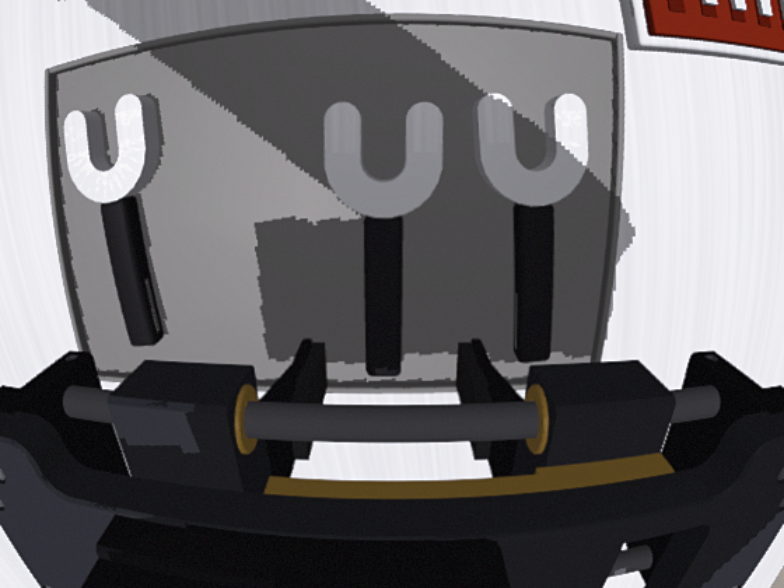

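Run:
```python
from h import *
T=np.load('T1.npy')
p=toplane('wrist',np.array([(384,158),(383,218),(383,372),(325,158),(443,158)])/1.4-.15,.019,T)
print(((p-T[:3,3])@T[:3,:3]).round(4), p.round(4))
```

```text
[[ 0.079  -0.0029  0.0483]
 [ 0.052  -0.0034  0.0483]
 [-0.0254 -0.004   0.0481]
 [ 0.0795 -0.0291  0.0485]
 [ 0.0792  0.0232  0.0482]] [[ 0.5677 -0.1962  0.019 ]
 [ 0.5634 -0.2229  0.019 ]
 [ 0.5523 -0.2994  0.019 ]
 [ 0.5417 -0.1921  0.019 ]
 [ 0.5936 -0.1995  0.019 ]]
```

play_rows(motion=[[0.4,-0.5,-0.3,2.5,0],[0.4,0,0,1.8,0],[0.4,0,0,1.0,0],[0.4,0,0,0,0],[0.9,0,0,0,0],[0.9,0,0,0,0],[0.9,0,0,0,0],[0.9,0,0,0,0],[0.9,0,0,0,0],[0.9,0,0,0,0]], force=25)

```text
time: 6.1
position: [0.5572, -0.2826, 0.0169]
tool_rot: [2.371, 2.06, 0.0]
ft_force: [-0.9, 0.7, 1.3]
grip_width: 0.204
```

Run:
```python
from h import *
T=st()
```

```text
t 6.1 pos [ 0.5572 -0.2826  0.0169] xang 81.97 z [ 0.  0. -1.] F [-0.9  0.7  1.3] w 17.7 q [-0.21  0.58  0.82  1.75 -0.49  1.02  0.65]
```

play_rows(motion=[[0.9,0,0,-4,0],[0.9,0,0,-4,0],[0.9,0,0,-3.4,0],[0.9,0,0,0,-0.14],[0.9,3,-0.1,0,0],[0.9,4,-0.1,0,0],[0.9,4,-0.1,0,0],[0.9,4,-0.1,0,0],[0.9,1.9,0,0,0],[0.9,0,0,0,0],[0.9,0,0,0,0]])

```text
time: 7.48
position: [0.553, -0.1149, 0.1308]
tool_rot: [2.222, 2.22, -0.001]
ft_force: [0.0, 0.2, -1.7]
grip_width: 0.208
```

Run:
```python
from h import *
T=st()
im=optics.get_image('top');np.save('t2.npy',im);crop(im,230,170,370,260,5.7,'t2.png')
im=optics.get_image('wrist');cv2.imwrite('pics/w3.png',cv2.resize(im[:,:,::-1],None,fx=1.4,fy=1.4))
im=optics.get_image('scene');crop(im,140,130,340,280,4,'s3.png')
```

```text
t 7.47 pos [ 0.553  -0.1149  0.1308] xang 89.93 z [ 0.    -0.001 -1.   ] F [ 0.   0.2 -1.7] w 18.1 q [-0.6   0.29  0.88  1.82 -0.24  1.15  0.36]
```

View pics/t2.png

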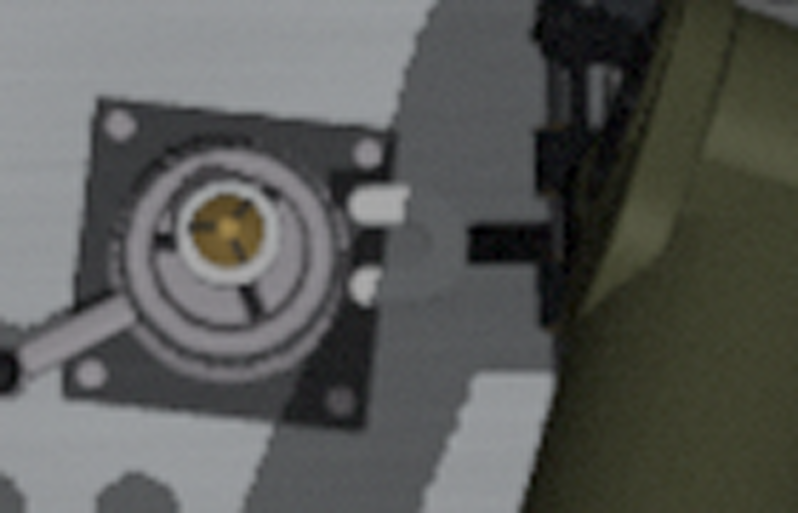

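View pics/w3.png

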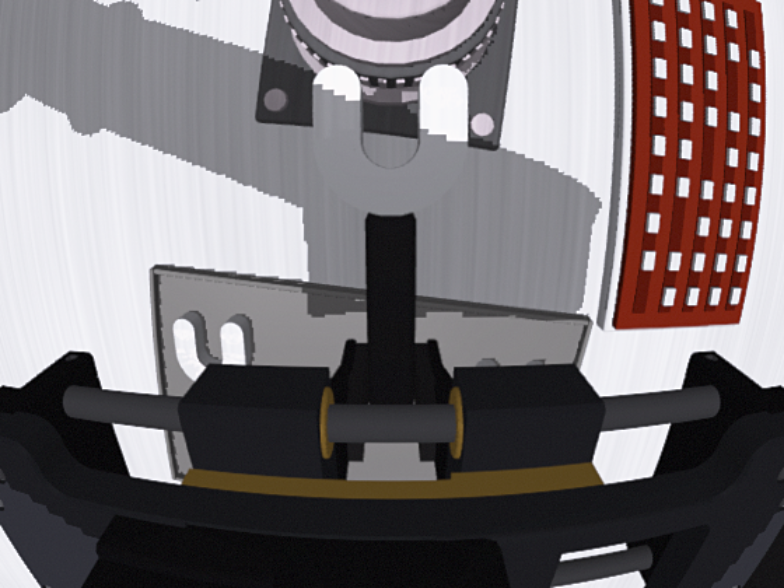

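View pics/s3.png

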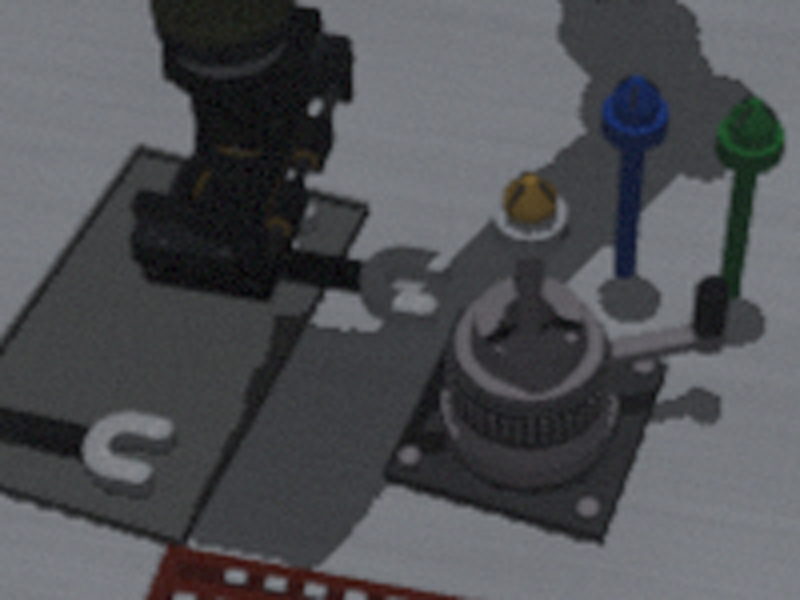

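Run:
```python
from h import *
f=lambda p:(np.array(p,float)/5.7+[230,170]-.41)
print(toplane('top',f([(365,183),(365,305),(408,244),(510,225),(510,262),(349,205)]),.133).round(4))
print('collar',toplane('top',f([(228,230)]),.207).round(4), 'jaw opening/nose', )
im=np.load('t2.npy')
# collar by white ring mask
g=cv2.cvtColor(im,cv2.COLOR_RGB2GRAY)
```

```text
[[ 0.5795 -0.0094  0.133 ]
 [ 0.5252 -0.008   0.133 ]
 [ 0.5519 -0.0278  0.133 ]
 [ 0.5594 -0.0734  0.133 ]
 [ 0.5429 -0.0729  0.133 ]
 [ 0.5698 -0.002   0.133 ]]
collar [[0.554  0.0517 0.207 ]] jaw opening/nose
```

play_rows(motion=[[0.9,2,0.1,0,0],[0.9,2,0,0,0],[0.9,1,0,0,0],[0.9,0.5,0,0,0],[0.9,0.5,0,0,0],[0.9,0,0,0,0]])

```text
time: 8.38
position: [0.5542, -0.0536, 0.1308]
tool_rot: [2.222, 2.221, 0.0]
ft_force: [-0.8, -0.1, -0.6]
grip_width: 0.207
```

Run:
```python
from h import *
T=st()
im=optics.get_image('top');np.save('t2.npy',im);crop(im,230,170,370,260,5.7,'t3.png')
im=optics.get_image('wrist');cv2.imwrite('pics/w4.png',cv2.resize(im[:,:,::-1],None,fx=1.4,fy=1.4))
```

```text
t 8.38 pos [ 0.5542 -0.0536  0.1308] xang 89.99 z [ 0.  0. -1.] F [-0.8 -0.1 -0.6] w 18.0 q [-0.7   0.26  0.86  1.84 -0.21  1.14  0.23]
```

View pics/t3.png

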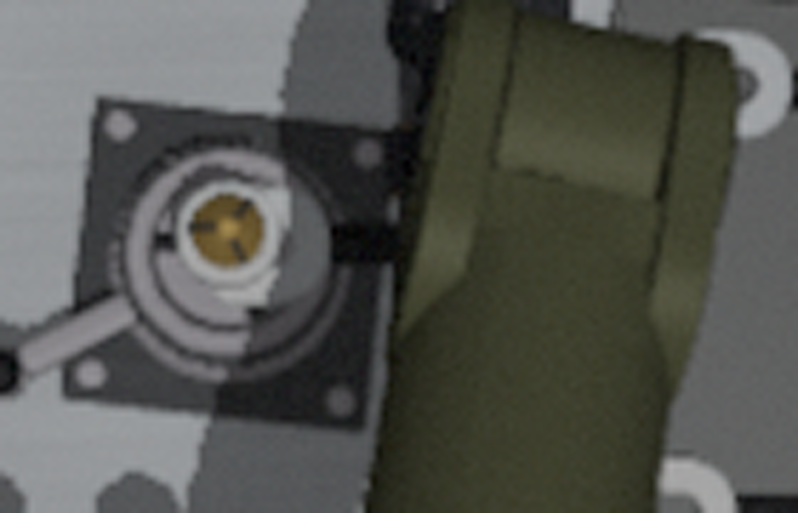

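View pics/w4.png

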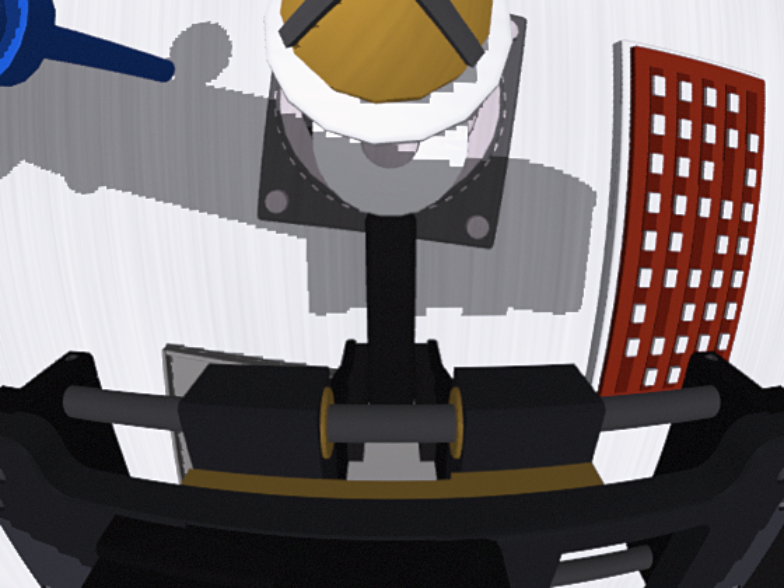

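play_rows(motion=[[0.9,1.0,0,0,0],[0.9,0.6,0,0,0],[0.9,0.2,0,0,0],[0.9,0,0,0,0]])

```text
time: 8.98
position: [0.5542, -0.0351, 0.1308]
tool_rot: [2.221, 2.222, 0.0]
ft_force: [-0.6, -0.1, -0.4]
grip_width: 0.201
```

Run:
```python
from h import *
T=st()
```

```text
t 8.97 pos [ 0.5542 -0.0351  0.1308] xang 90.04 z [ 0.  0. -1.] F [-0.6 -0.1 -0.4] w 17.4 q [-0.73  0.25  0.86  1.84 -0.21  1.14  0.2 ]
```

play_rows(motion=[[0.9,0.1,0,0,0],[0.9,0.1,0,0,0],[0.9,0,0,0,0]])

```text
time: 9.35
position: [0.5542, -0.0335, 0.1308]
tool_rot: [-2.222, -2.221, -0.0]
ft_force: [0.1, -0.3, -1.9]
grip_width: 0.209
```

Run:
```python
from h import *
T=st()
```

```text
t 9.35 pos [ 0.5542 -0.0335  0.1308] xang 90.0 z [ 0.  0. -1.] F [ 0.1 -0.3 -1.9] w 18.2 q [-0.73  0.25  0.85  1.84 -0.21  1.14  0.19]
```

play_rows(motion=[[0.9,0,0,0.15,0],[0.9,0,0,0.15,0],[0.9,0,0,0,0]])

```text
time: 9.72
position: [0.5544, -0.0336, 0.128]
tool_rot: [2.222, 2.221, 0.001]
ft_force: [-0.3, -1.1, 1.6]
grip_width: 0.205
```

Run:
```python
from h import *
T=st()
im=optics.get_image('scene');crop(im,190,130,340,260,5,'s4.png')
```

```text
t 9.72 pos [ 0.5544 -0.0336  0.128 ] xang 89.99 z [ 0.  0. -1.] F [-0.3 -1.1  1.6] w 17.8 q [-0.73  0.26  0.85  1.84 -0.21  1.14  0.2 ]
```

View pics/s4.png

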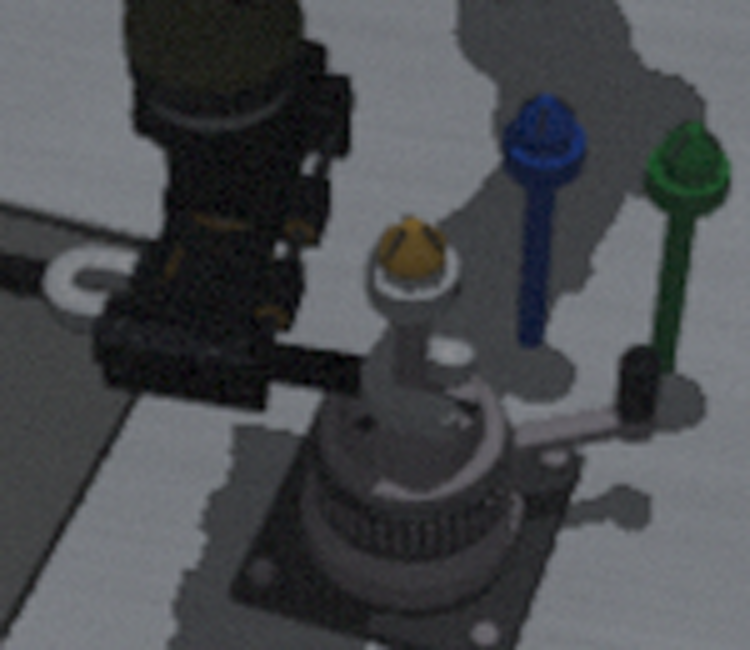

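play_rows(motion=[[0.6,0,0,0,0],[0.5,0,0,0,0],[0.4,0,0,0,0],[0.4,0,0,0,0],[0.4,0,0,-2,0],[0.4,0,0,-3,0],[0.4,0,0,-3,0],[0.4,-4,1.2,0,0],[0.4,-5,1.6,0,0],[0.4,-5,1.6,0,0],[0.4,-5,1.6,0,0],[0.4,-5,1.6,2,0],[0.4,-0.8,0,4,0.07],[0.4,0,0,4,0],[0.4,0,0,3,0],[0.4,0,0,0,0],[0.4,0,0,0,0]])

```text
time: 11.9
position: [0.6314, -0.2819, 0.08]
tool_rot: [2.295, 2.141, 0.002]
ft_force: [0.5, 0.3, 0.9]
grip_width: 0.602
```

Run:
```python
from h import *
T=st();im=optics.get_image('wrist');np.save('w1.npy',im);np.save('T1.npy',T)
cv2.imwrite('pics/w5.png',cv2.resize(im[:,:,::-1],None,fx=1.4,fy=1.4))
im=optics.get_image('scene');crop(im,130,130,340,280,3.8,'s5.png')
```

```text
t 11.9 pos [ 0.6314 -0.2819  0.08  ] xang 86.02 z [ 0.003 -0.001 -1.   ] F [0.5 0.3 0.9] w 52.4 q [-0.21  0.64  0.84  1.53 -0.5   1.19  0.65]
```

View pics/w5.png

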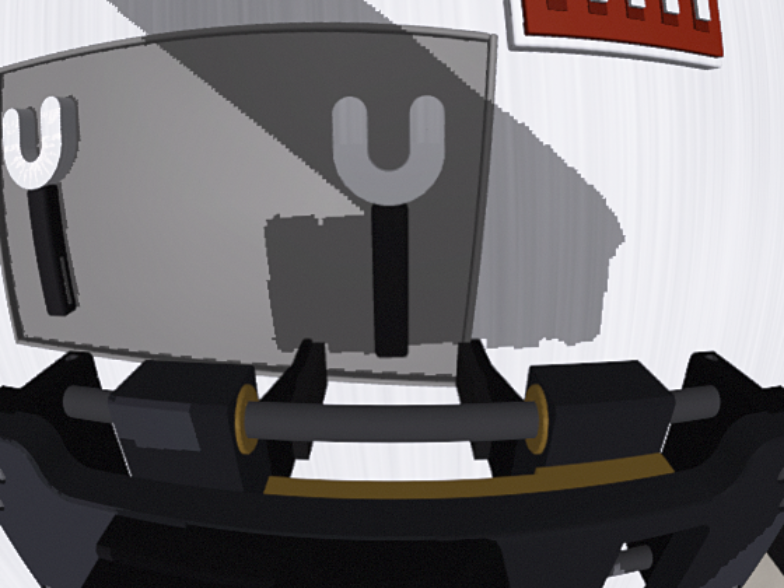

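View pics/s5.png

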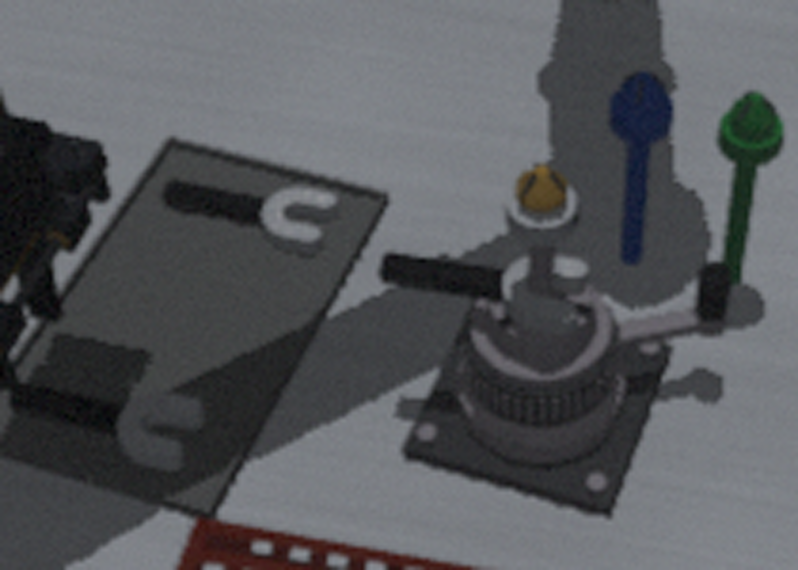

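```bash
cat >> h.py <<'E'
def intool(view,T,z=.019):
    p=toplane('wrist',np.array(view)/1.4-.15,z,T);print(((p-T[:3,3])@T[:3,:3]).round(4).tolist())
E
python3 - <<'E'
from h import *
intool([(389,150),(389,206),(391,356)],np.load('T1.npy'))
E
```

```text
[[0.0826, -0.0007, 0.061], [0.0558, -0.0008, 0.061], [-0.0227, 0.0001, 0.0611]]
```

play_rows(motion=[[0.4,-0.2,0,2.9,0],[0.4,0,0,2.4,0],[0.4,0,0,1.0,0],[0.4,0,0,0,0],[0.9,0,0,0,0],[0.9,0,0,0,0],[0.9,0,0,0,0],[0.9,0,0,0,0],[0.9,0,0,0,0],[0.9,0,0,0,0]])

```text
time: 13.25
position: [0.6302, -0.2835, 0.015]
tool_rot: [2.298, 2.142, 0.0]
ft_force: [-0.2, 1.1, 1.2]
grip_width: 0.205
```

Run:
```python
from h import *
T=st()
```

```text
t 13.25 pos [ 0.6302 -0.2835  0.015 ] xang 85.99 z [ 0.  0. -1.] F [-0.2  1.1  1.2] w 17.9 q [-0.18  0.71  0.8   1.57 -0.55  1.1   0.69]
```

play_rows(motion=[[0.9,0,0,-4,0],[0.9,0,0,-4,0],[0.9,0,0,-4.9,0],[0.9,0,0,0,-0.07],[0.9,3,-1.6,0,0],[0.9,4,-2,0,0],[0.9,4,-2,0,0],[0.9,4,-2,0,0],[0.9,1.8,0,0,0],[0.9,0,0,0,0],[0.9,0,0,0,0]])

```text
time: 14.62
position: [0.554, -0.1168, 0.1438]
tool_rot: [2.222, 2.22, -0.001]
ft_force: [0.6, -0.2, -1.2]
grip_width: 0.203
```

Run:
```python
from h import *
T=st()
im=optics.get_image('top');np.save('t2.npy',im);crop(im,230,170,370,260,5.7,'t6.png')
im=optics.get_image('wrist');np.save('w1.npy',im);np.save('T1.npy',T);cv2.imwrite('pics/w6.png',cv2.resize(im[:,:,::-1],None,fx=1.4,fy=1.4))
```

```text
t 14.62 pos [ 0.554  -0.1168  0.1438] xang 89.94 z [ 0.    -0.001 -1.   ] F [ 0.6 -0.2 -1.2] w 17.7 q [-0.65  0.29  0.94  1.8  -0.25  1.18  0.37]
```

View pics/t6.png

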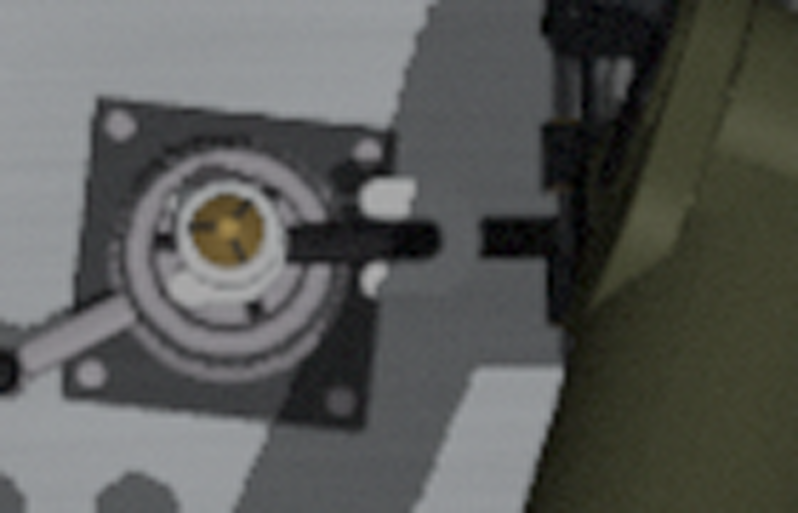

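View pics/w6.png

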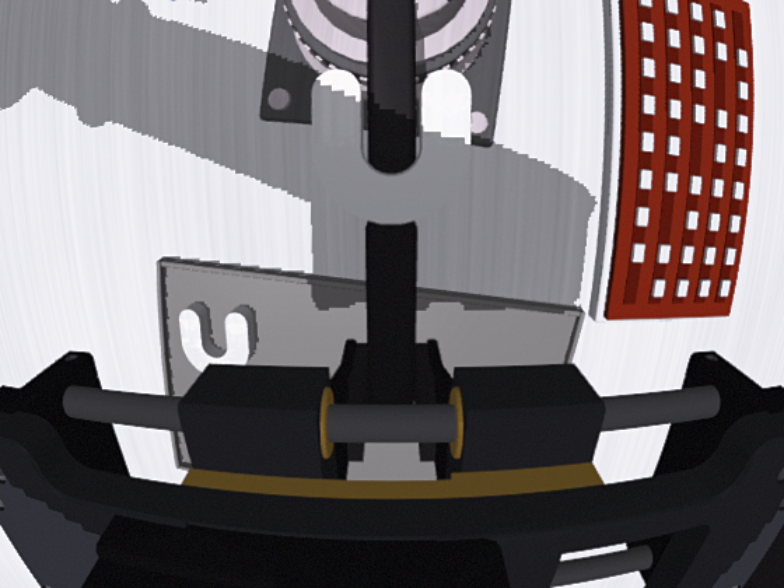

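Run:
```python
from h import *
T=np.load('T1.npy')
intool([(391,223)],T,T[2,3]+.004); intool([(391,215)],T,T[2,3]+.0021)
```

```text
[[0.0582, 0.0002, -0.0041]]
[[0.0607, 0.0002, -0.0022]]
```

play_rows(motion=[[0.9,2,0,0,0],[0.9,2,0,0,0],[0.9,1.5,0,0,0],[0.9,1,0,0,0],[0.9,1,0,0,0],[0.9,0.7,0,0,0],[0.9,0.2,0,0,0],[0.9,0,0,0,0],[0.9,0,0,0,0]])

```text
time: 15.85
position: [0.554, -0.032, 0.1438]
tool_rot: [2.222, 2.221, -0.0]
ft_force: [-0.2, -0.5, -1.5]
grip_width: 0.203
```

Run:
```python
from h import *
T=st()
im=optics.get_image('wrist');cv2.imwrite('pics/w7.png',cv2.resize(im[:,:,::-1],None,fx=1.4,fy=1.4))
im=optics.get_image('scene');crop(im,190,130,340,260,5,'s7.png')
```

```text
t 15.85 pos [ 0.554  -0.032   0.1438] xang 89.96 z [ 0. -0. -1.] F [-0.2 -0.5 -1.5] w 17.6 q [-0.79  0.25  0.92  1.83 -0.21  1.17  0.2 ]
```

View pics/s7.png

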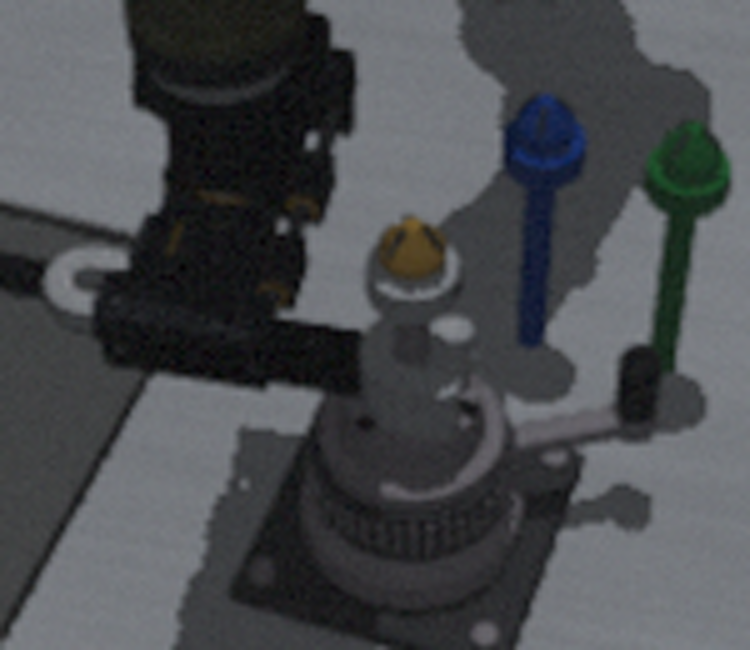

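View pics/w7.png

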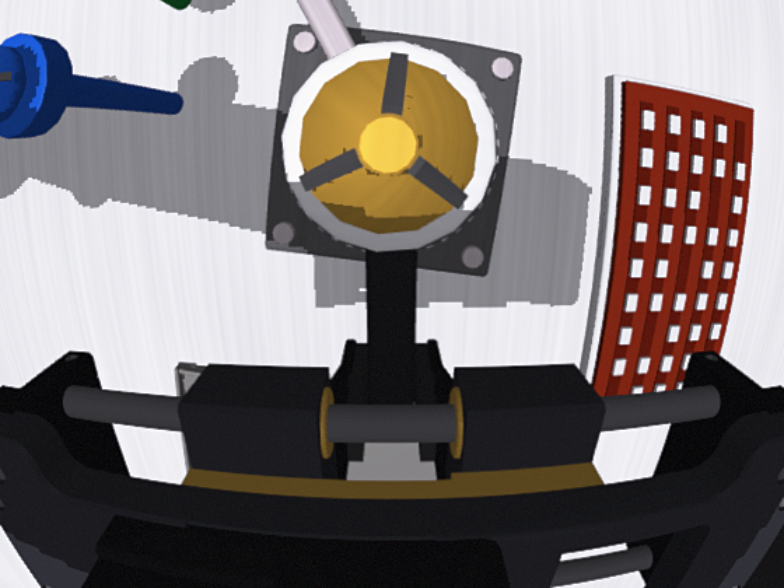

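play_rows(motion=[[0.9,0,0,0.15,0],[0.9,0,0,0.12,0],[0.7,0,0,0,0],[0.5,0,0,0,0],[0.4,0,0,0,0],[0.4,0,0,0,0],[0.4,0,0,-2,0],[0.4,0,0,-3,0],[0.4,0,0,-3,0],[0.4,-4.8,-2.6,0,0],[0.4,-5,-2.6,0,0],[0.4,-5,-2.6,0,0],[0.4,-5,-2.6,2,0],[0.4,-2,-2.6,4,0.05],[0.4,0,0,4,0],[0.4,0,0,4,0],[0.4,0,0,0,0],[0.4,0,0,0,0]])

```text
time: 18.2
position: [0.4252, -0.2502, 0.083]
tool_rot: [2.275, 2.164, 0.002]
ft_force: [0.9, 0.0, 1.0]
grip_width: 0.597
```

Run:
```python
from h import *
T=st();im=optics.get_image('wrist');np.save('w1.npy',im);np.save('T1.npy',T)
cv2.imwrite('pics/w8.png',cv2.resize(im[:,:,::-1],None,fx=1.4,fy=1.4))
im=optics.get_image('scene');crop(im,130,130,340,280,3.8,'s8.png')
```

```text
t 18.2 pos [ 0.4252 -0.2502  0.083 ] xang 87.13 z [ 0.002 -0.001 -1.   ] F [0.9 0.  1. ] w 51.9 q [-0.55  0.21  1.12  2.04 -0.22  1.02  0.63]
```

View pics/w8.png

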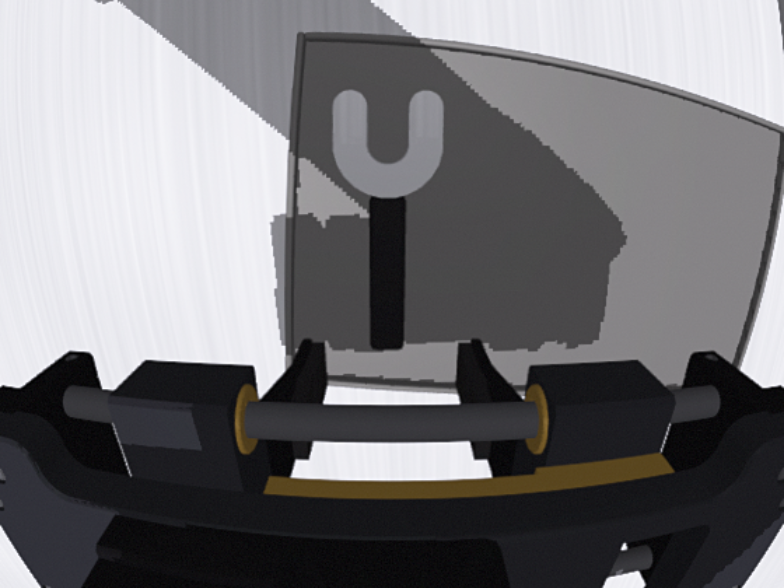

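View pics/s8.png

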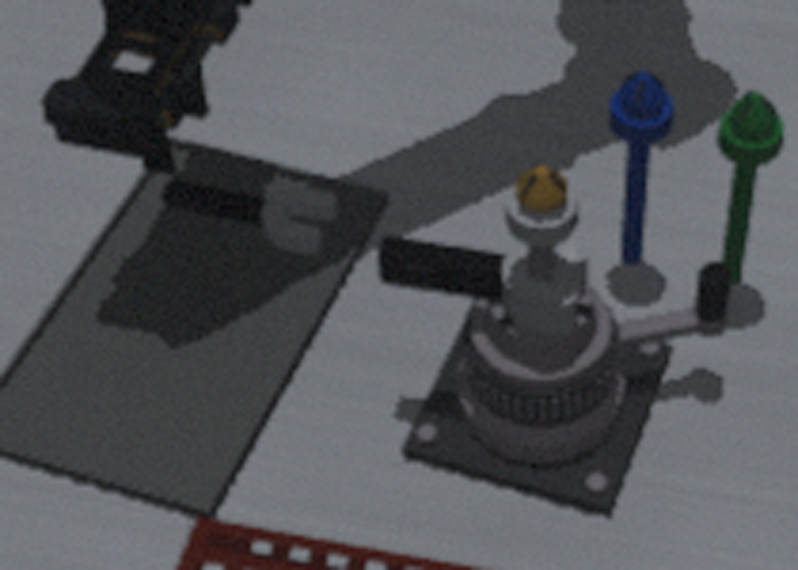

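Run:
```python
from h import *
intool([(388,143),(388,198),(387,349)],np.load('T1.npy'))
```

```text
[[0.0859, -0.0012, 0.0639], [0.0594, -0.0012, 0.0639], [-0.02, -0.0021, 0.064]]
```

Eye offset is about 86 mm, and it is already well aligned.

play_rows(motion=[[0.6,0,-0.15,2,0],[0.6,0,0,2.5,0],[0.6,0,0,1.5,0],[0.6,0,0,0.7,0],[0.6,0,0,0,0],[0.9,0,0,0,0],[0.9,0,0,0,0],[0.9,0,0,0,0],[0.9,0,0,0,0],[0.9,0,0,0,0]])

```text
time: 19.55
position: [0.423, -0.2495, 0.0145]
tool_rot: [2.276, 2.165, 0.001]
ft_force: [0.6, 0.2, 5.6]
grip_width: 0.204
```

Run:
```python
from h import *
T=st()
```

```text
t 19.55 pos [ 0.423  -0.2495  0.0145] xang 87.14 z [ 0.001  0.    -1.   ] F [0.6 0.2 5.6] w 17.8 q [-0.43  0.35  1.02  2.09 -0.38  0.9   0.76]
```

play_rows(motion=[[0.9,0,0,-4,0],[0.9,0,0,-5,0],[0.9,0,0,-5.4,0],[0.9,0,0,0,-0.05],[0.9,3,3,0,0],[0.9,4,4,0,0],[0.9,4,4,0,0],[0.9,2.3,2.1,0,0],[0.9,0,0,0,0],[0.9,0,0,0,0]])

```text
time: 20.8
position: [0.5525, -0.1174, 0.1575]
tool_rot: [-2.222, -2.22, 0.003]
ft_force: [-0.1, -0.6, -0.7]
grip_width: 0.202
```

Run:
```python
from h import *
T=st()
im=optics.get_image('scene');crop(im,140,130,340,280,4,'s9.png')
im=optics.get_image('wrist');np.save('w1.npy',im);np.save('T1.npy',T);cv2.imwrite('pics/w9.png',cv2.resize(im[:,:,::-1],None,fx=1.4,fy=1.4))
```

```text
t 20.8 pos [ 0.5525 -0.1174  0.1575] xang 89.94 z [-0.002 -0.001 -1.   ] F [-0.1 -0.6 -0.7] w 17.6 q [-0.73  0.3   1.05  1.79 -0.28  1.21  0.4 ]
```

View pics/s9.png

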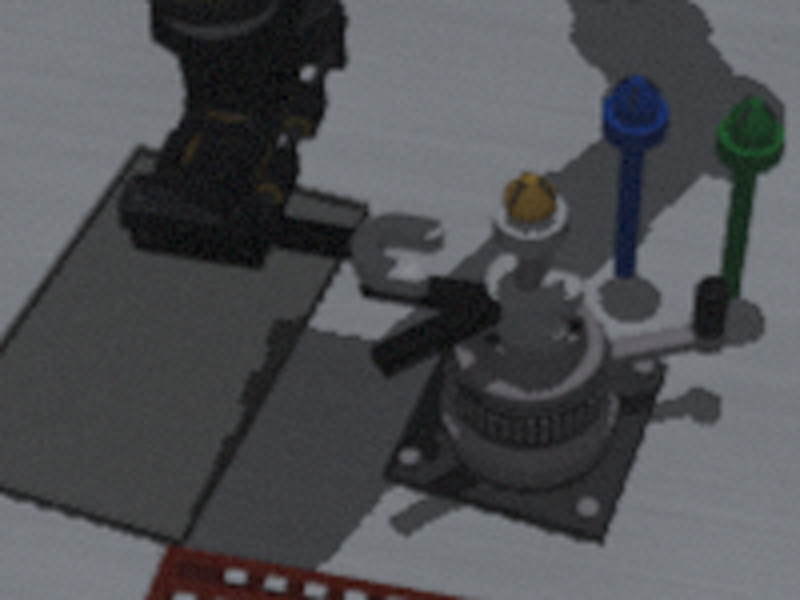

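View pics/w9.png

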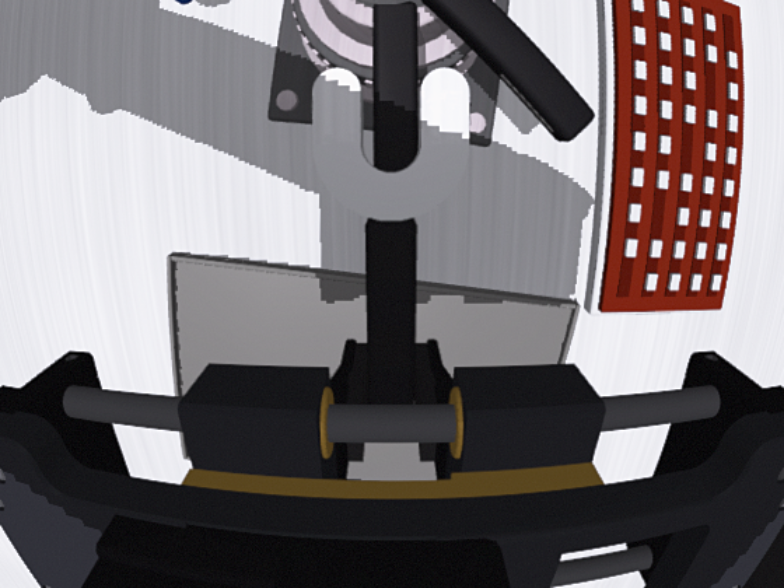

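Run:
```python
from h import *
im=optics.get_image('scene');crop(im,225,165,300,225,10,'s9b.png')
im=optics.get_image('top');crop(im,235,170,335,240,8,'t9b.png')
```

```text
(no output)
```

View pics/s9b.png

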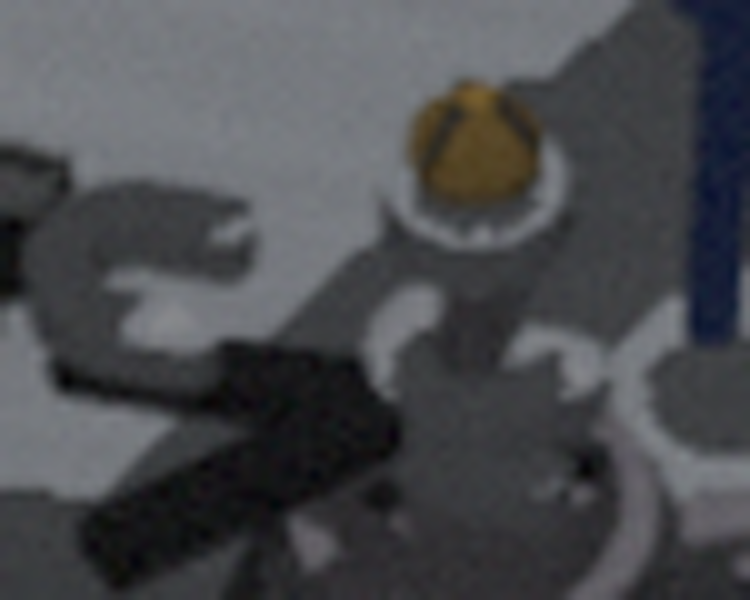

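View pics/t9b.png

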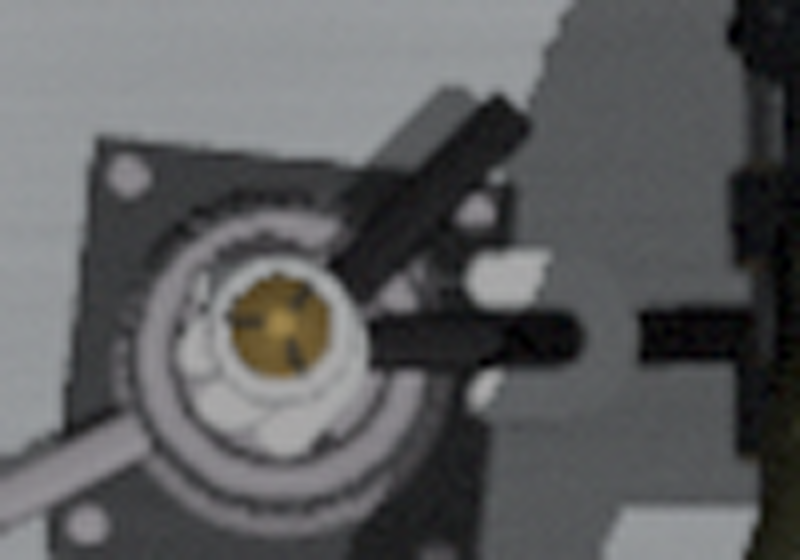

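Run:
```python
from h import *
f=lambda p:(np.array(p,float)/8+[235,170]-.44)
p=toplane('top',f([(515,110),(346,278)]),.145)[:,:2];c=np.array([.5535,.0512]);print(p.round(4))
d=p[0]-p[1];d/=np.linalg.norm(d);r=p[0]-c;print('along',r@d,'perp',d[0]*r[1]-d[1]*r[0],np.degrees(np.arctan2(d[1],d[0])))
```

```text
[[ 0.6245 -0.0233]
 [ 0.5725  0.031 ]]
along 0.10295434821221633 perp -0.00016894532623756842 -46.27295114812409
```

Run:
```python
from h import *
T=np.load('T1.npy')
intool([(391,220)],T,T[2,3]+.0045);st()
```

```text
[[0.0593, 0.0002, -0.0046]]
t 21.0 pos [ 0.5529 -0.1175  0.1582] xang 89.88 z [ 0.     0.001 -1.   ] F [ 0.5 -0.   0.1] w 17.8 q [-0.73  0.3   1.05  1.79 -0.28  1.21  0.4 ]
```

play_rows(motion=[[0.9,2,0.1,-0.1,0],[0.9,2,0,0,0],[0.9,1.5,0,0,0],[0.9,1,0,0,0],[0.9,1,0,0,0],[0.9,0.7,0,0,0],[0.9,0.2,0,0,0],[0.9,0,0,0,0],[0.9,0,0,0,0]])

```text
time: 22.12
position: [0.5545, -0.0329, 0.1591]
tool_rot: [2.222, 2.22, -0.0]
ft_force: [0.9, 0.7, -1.6]
grip_width: 0.205
```

Run:
```python
from h import *
T=st()
im=optics.get_image('scene');crop(im,190,140,320,240,6,'s10.png')
im=optics.get_image('wrist');np.save('w1.npy',im);np.save('T1.npy',T);cv2.imwrite('pics/w10.png',cv2.resize(im[:,:,::-1],None,fx=1.4,fy=1.4))
```

```text
t 22.12 pos [ 0.5545 -0.0329  0.1591] xang 89.96 z [ 0. -0. -1.] F [ 0.9  0.7 -1.6] w 17.8 q [-0.89  0.26  1.04  1.81 -0.24  1.2   0.22]
```

View pics/s10.png

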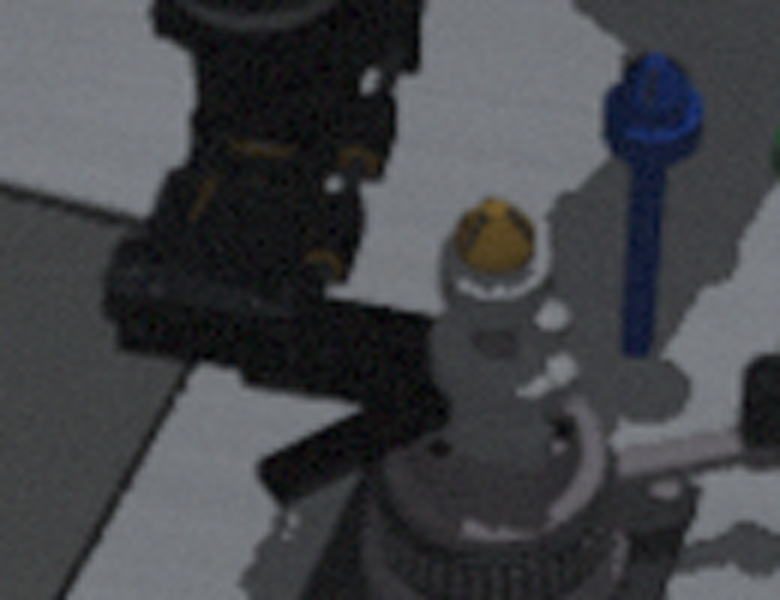

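View pics/w10.png

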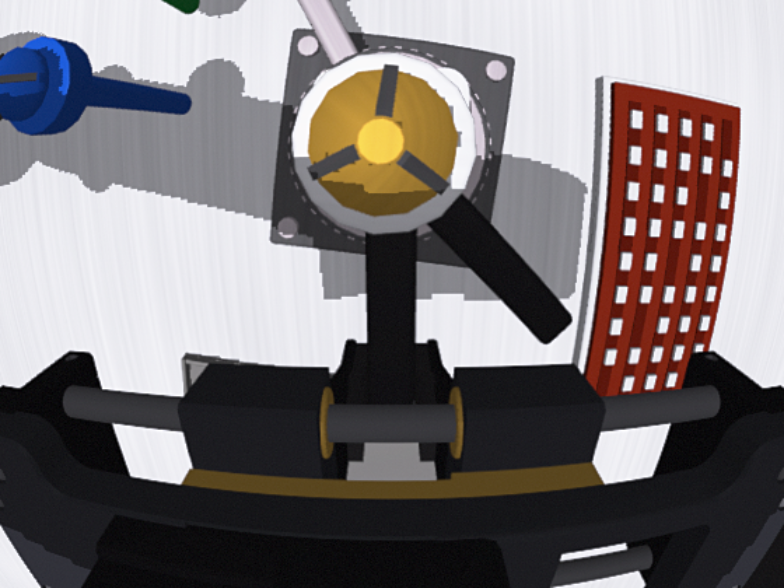

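play_rows(motion=[[0.9,0,0,0.15,0],[0.9,0,0,0.15,0],[0.9,0,0,0.05,0],[0.7,0,0,0,0],[0.5,0,0,0,0],[0.4,0,0,0,0],[0.4,0,0,0,0],[0.4,0,0,-2,0],[0.4,0,0,-3,0],[0.4,0,0,-3,0],[0.4,0,0,-3,0],[0.4,0,0,-3,0],[0.4,0,0,-3,0],[0.4,-3,0,0,0],[0.4,-3,0,0,0],[0.4,0,0,0,0]])

```text
time: 24.22
position: [0.5541, -0.096, 0.3273]
tool_rot: [2.227, 2.214, 0.001]
ft_force: [-0.3, 1.2, -0.6]
grip_width: 0.601
```

Run:
```python
from h import *
T=st()
im=optics.get_image('scene');crop(im,190,140,320,240,6,'s11.png')
im=optics.get_image('wrist');np.save('w1.npy',im);np.save('T1.npy',T);cv2.imwrite('pics/w11.png',cv2.resize(im[:,:,::-1],None,fx=1.4,fy=1.4))
```

```text
t 24.23 pos [ 0.5541 -0.096   0.3273] xang 89.67 z [ 0.002 -0.001 -1.   ] F [-0.3  1.2 -0.6] w 52.3 q [-0.86  0.16  1.12  1.55 -0.15  1.52  0.26]
```

View pics/s11.png

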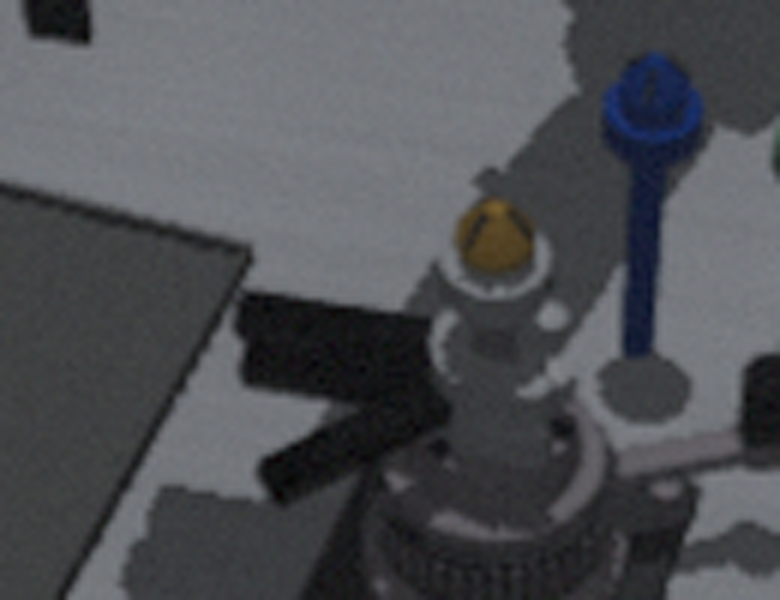

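View pics/w11.png

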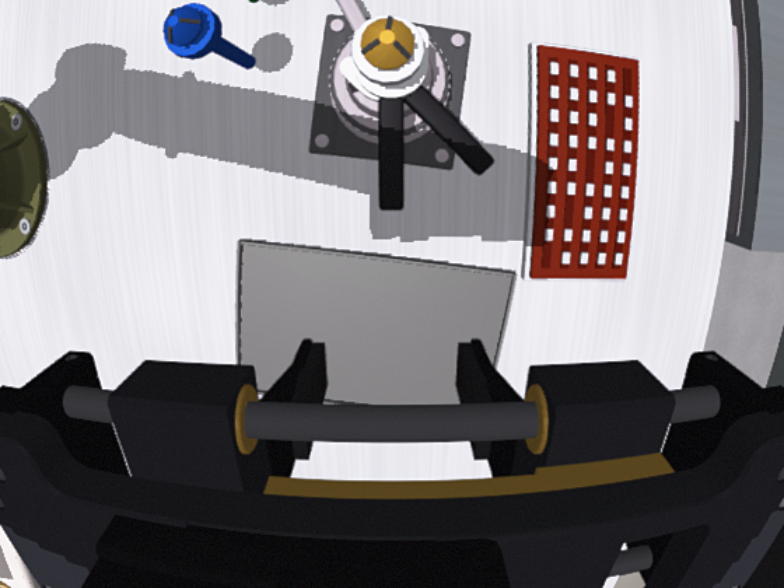

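Run:
```python
from h import *
T=np.load('T1.npy')
print(toplane('wrist',np.array([(387,37)])/1.4-.15,.2335,T))
im=optics.get_image('top');np.save('t3.npy',im);crop(im,235,180,310,240,10,'t11.png')
```

```text
[[0.55338502 0.04942279 0.2335    ]]
```

View pics/t11.png

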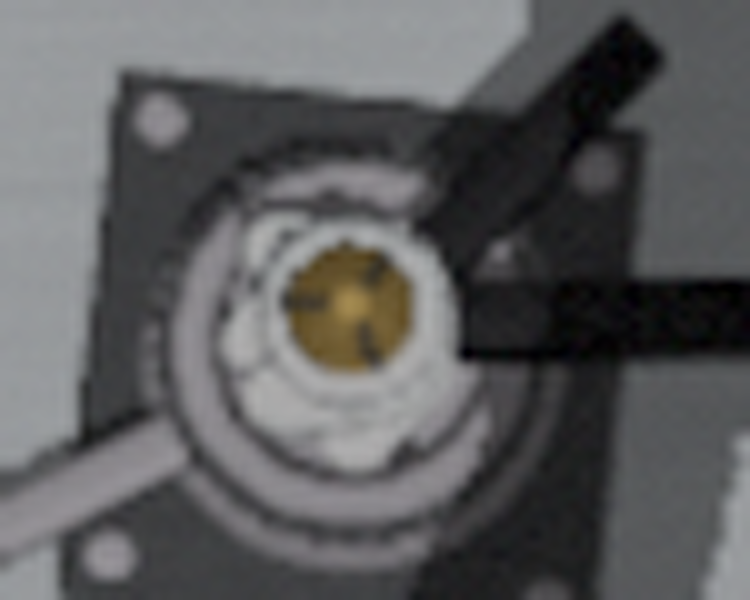

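play_rows(motion=[[1,3,0,0,0],[1,4,0,0,0],[1,4,0,0,0],[1,3.7,0,0,0],[1,0,0,0,0],[1,0,0,3,0],[1,0,0,3,0],[1,0,0,1.5,0],[1,0,0,0,0],[1,0,0,0,0]])

```text
time: 25.62
position: [0.5552, 0.0546, 0.2517]
tool_rot: [2.221, 2.221, 0.002]
ft_force: [0.0, 0.6, -0.3]
grip_width: 0.002
```

Run:
```python
from h import *
T=st()
im=optics.get_image('scene');crop(im,190,100,340,220,5,'s12.png')
```

```text
t 25.62 pos [0.5552 0.0546 0.2517] xang 90.0 z [ 0.002  0.    -1.   ] F [ 0.   0.6 -0.3] w 0.2 q [-1.06  0.16  1.03  1.68 -0.14  1.37 -0.01]
```

View pics/s12.png

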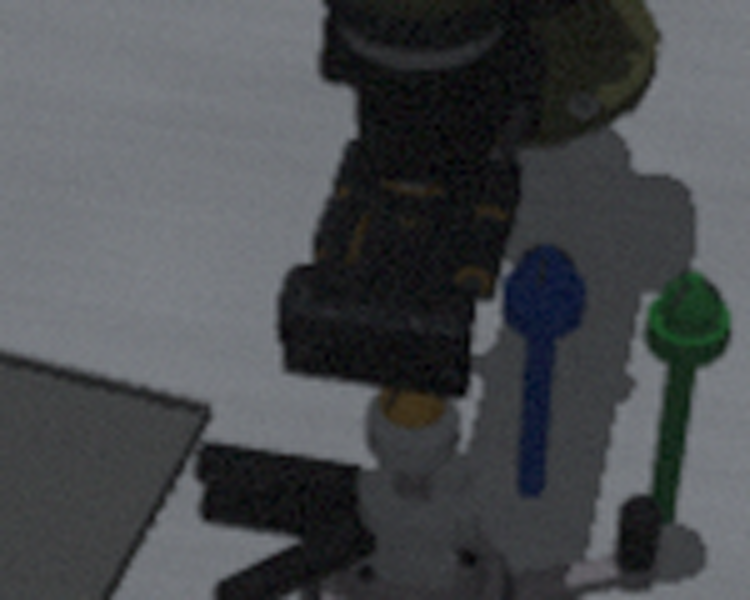

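Correct 3 mm sideways, then press in small steps.

play_rows(motion=[[1,-0.35,-0.15,0,0],[1,0,0,0.6,0],[1,0,0,0.5,0],[1,0,0,0.5,0],[1,0,0,0.5,0],[1,0,0,0.5,0],[1,0,0,0.4,0],[1,0,0,0,0]])

```text
time: 26.68
position: [0.5532, 0.0512, 0.2206]
tool_rot: [2.221, 2.221, 0.0]
ft_force: [-0.4, -0.1, 1.5]
grip_width: 0.002
```

Run:
```python
from h import *
T=st()
```

```text
t 26.68 pos [0.5532 0.0512 0.2206] xang 90.0 z [ 0. -0. -1.] F [-0.4 -0.1  1.5] w 0.2 q [-1.05  0.18  1.02  1.73 -0.16  1.31  0.01]
```

play_rows(motion=[[1,0,0,0.4,0],[1,0,0,0.3,0],[1,0,0,0,0]])

```text
time: 27.05
position: [0.553, 0.0511, 0.2135]
tool_rot: [2.221, 2.222, -0.0]
ft_force: [-0.0, 0.2, 2.9]
grip_width: 0.004
```

play_rows(motion=[[1,0,0,0.1,0],[1,0,0,0,0]])

```text
time: 27.3
position: [0.5532, 0.0512, 0.2128]
tool_rot: [2.221, 2.221, 0.001]
ft_force: [-0.1, 0.4, 4.0]
grip_width: 0.005
```

play_rows(motion=[[1,0,0,0.1,0],[1,0,0,0,0]])

```text
time: 27.55
position: [0.5537, 0.0512, 0.2126]
tool_rot: [2.221, 2.221, 0.002]
ft_force: [-0.4, 0.5, 9.2]
grip_width: 0.006
```

Seated height reached and force is rising; press a little firmer.

play_rows(motion=[[1,0,0,0.1,0],[1,0,0,0,0]])

```text
time: 27.8
position: [0.5541, 0.0512, 0.2124]
tool_rot: [2.221, 2.221, 0.004]
ft_force: [-0.7, 0.7, 11.8]
grip_width: 0.007
```

play_rows(motion=[[1,0,0,0.1,0],[1,0,0,0.1,0],[1,0,0,0,0],[1,0,0,0,0]])

```text
time: 28.3
position: [0.555, 0.0513, 0.2122]
tool_rot: [2.22, 2.22, 0.007]
ft_force: [-4.3, 0.6, 21.3]
grip_width: 0.003
```

play_rows(motion=[[1,0,0,-0.5,0],[1,0,0,-2,0],[1,0,0,-4,0],[1,0,0,-4,0],[1,-4,0,0,0],[1,-4,0,0,0],[1,-4,0,0,0],[1,0,0,0,0]])

```text
time: 29.3
position: [0.5521, -0.0735, 0.3142]
tool_rot: [2.229, 2.213, -0.001]
ft_force: [-0.7, 0.6, 0.4]
grip_width: 0.005
```

Run:
```python
from h import *
T=st()
im=optics.get_image('scene');crop(im,190,130,350,250,5,'s13.png')
im=optics.get_image('top');crop(im,200,170,310,290,5,'t13.png')
```

```text
t 29.3 pos [ 0.5521 -0.0735  0.3142] xang 89.57 z [ 0.    -0.001 -1.   ] F [-0.7  0.6  0.4] w 0.4 q [-0.91  0.15  1.12  1.58 -0.13  1.49  0.2 ]
```

View pics/s13.png

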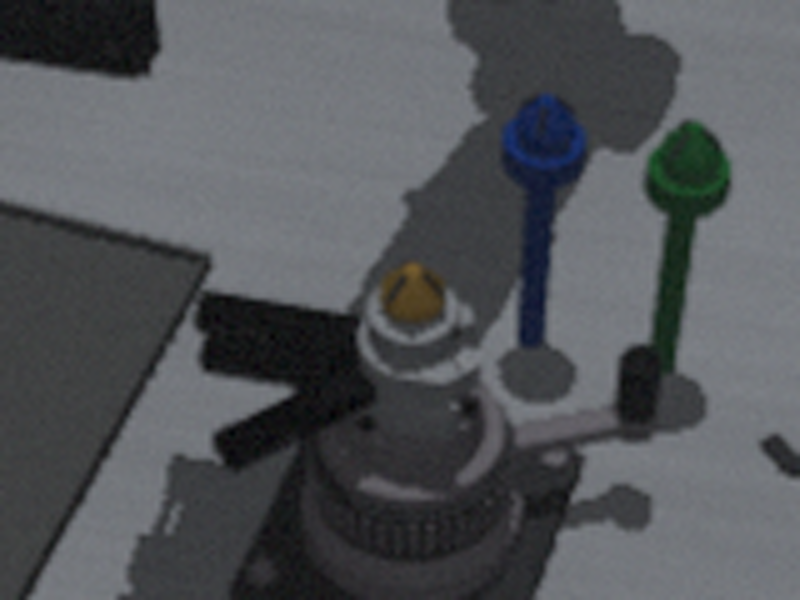

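View pics/t13.png

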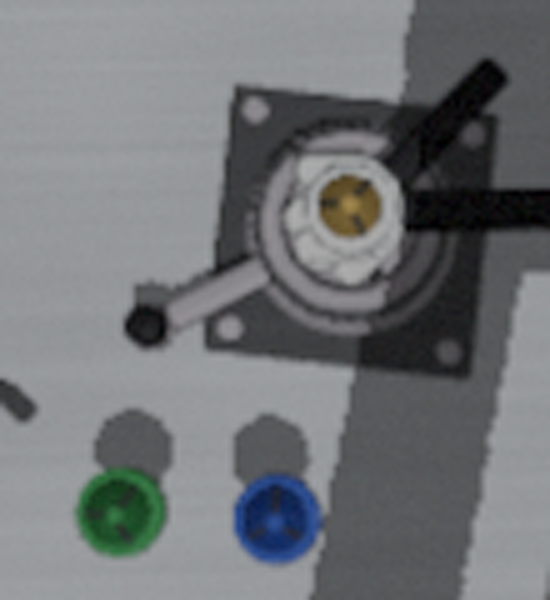

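Run:
```python
from h import *
def tri(a,b):
    o1,d1=ray('scene',a);o2,d2=ray('top',b);d1=d1[0];d2=d2[0]
    A=np.c_[d1,-d2];s=np.linalg.lstsq(A,o2-o1,rcond=None)[0]
    p,q=o1+s[0]*d1,o2+s[1]*d2;return ((p+q)/2).round(4),np.linalg.norm(p-q).round(4)
S=lambda x,y:np.array([x,y])/5+[190,130]-.4
U=lambda x,y:np.array([x,y])/5+[200,170]-.4
print('blue tip',tri(S(546,100),U(277,518)))
print('green tip',tri(S(690,126),U(121,512)))
print('bit tip',tri(S(413,268),U(351,205)))
print('knob top',tri(S(640,348),U(147,325)), toplane('top',U(147,325),.108), toplane('top',U(351,205),.2045))
```

```text
blue tip (array([0.4047, 0.0901, 0.1838]), np.float64(0.0007))
green tip (array([0.4093, 0.1646, 0.1842]), np.float64(0.0008))
bit tip (array([0.5526, 0.0514, 0.2034]), np.float64(0.0003))
knob top (array([0.5001, 0.1576, 0.1137]), np.float64(0.0008)) [[0.50030675 0.1576764  0.108     ]] [[0.55257814 0.0512632  0.2045    ]]
```

play_rows(motion=[[0,4,-0.5,0,0],[0,5,-0.5,0,0],[0,5,-0.6,0,0],[0,5,-0.6,0,0],[0,5,-0.6,0,0],[0,0,0,0,-0.177],[0,0,0,0,-0.177],[0,0,0,0,-0.177],[0,0,0,4,0],[0,0,0,5,0],[0,0,0,5,0],[0,0,0,0,0],[0,0,0,0,0]])

```text
time: 31.02
position: [0.5259, 0.1723, 0.1754]
tool_rot: [1.558, 2.727, 0.003]
ft_force: [0.6, -0.2, 0.3]
grip_width: 0.999
```

Run:
```python
from h import *
T=st()
im=optics.get_image('scene');crop(im,210,100,360,220,5,'s14.png')
im=optics.get_image('wrist');np.save('w1.npy',im);np.save('T1.npy',T);cv2.imwrite('pics/w14.png',cv2.resize(im[:,:,::-1],None,fx=1.4,fy=1.4))
k=np.array([.5002,.1577,.098])-T[:3,3];print('knob in tool',(k@T[:3,:3]).round(4))
print('green in tool',((np.array([.4093,.1646,.18])-T[:3,3])@T[:3,:3]).round(4))
```

```text
t 31.02 pos [0.5259 0.1723 0.1754] xang 120.51 z [ 0.002  0.001 -1.   ] F [ 0.6 -0.2  0.3] w 86.9 q [-1.16  0.2   0.9   1.8  -0.16  1.22  0.32]
knob in tool [ 0.0004 -0.0297  0.0774]
green in tool [ 0.0525 -0.1043 -0.0048]
```

View pics/s14.png

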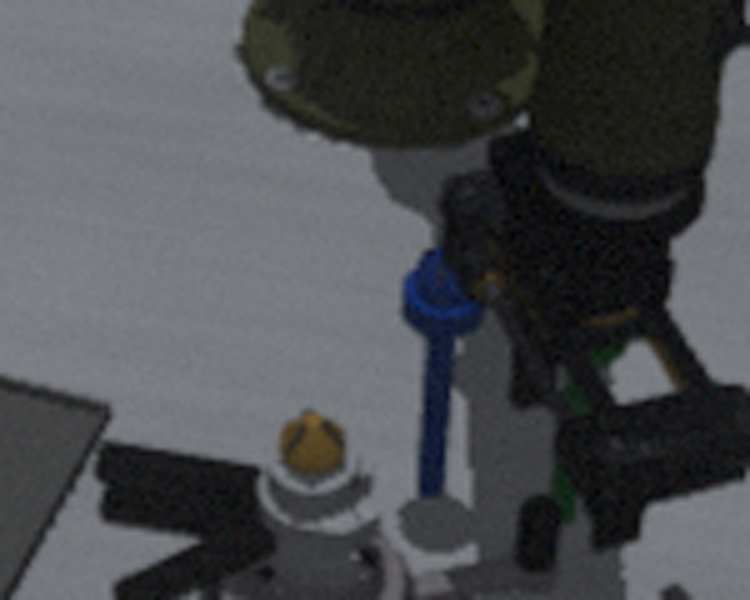

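View pics/w14.png

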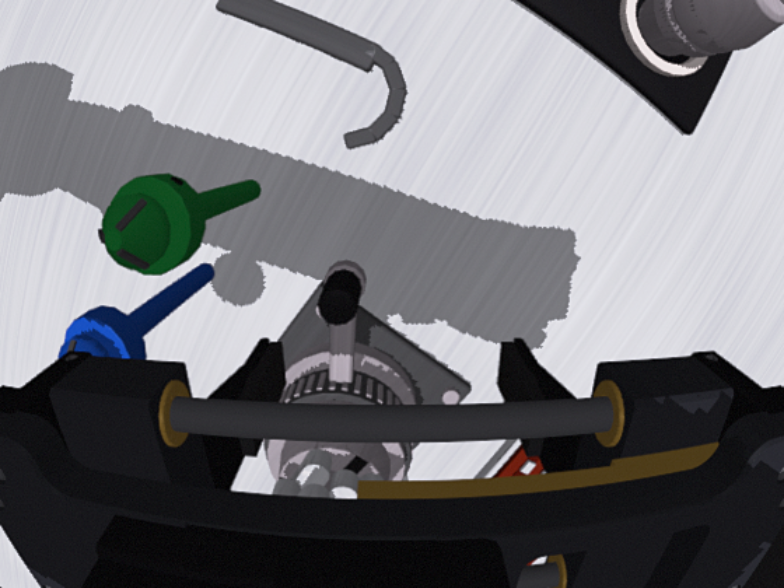

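play_rows(motion=[[0,0,0,3,0],[0,0,0,2.5,0],[0,0,0,1.3,0],[0,0,0,0,0],[0.2,0,0,0,0],[0.3,0,0,0,0],[0.4,0,0,0,0],[0.5,0,0,0,0],[0.6,0,0,0,0],[0.8,0,0,0,0],[0.8,0,0,0,0],[0.8,0,0,0,0]], force=20)

```text
time: 32.62
position: [0.5251, 0.1702, 0.1053]
tool_rot: [1.561, 2.726, -0.002]
ft_force: [-1.3, -4.2, 0.8]
grip_width: 0.243
```

Run:
```python
from h import *
T=st()
im=optics.get_image('scene');crop(im,210,100,360,220,5,'s15.png')
im=optics.get_image('wrist');np.save('w1.npy',im);np.save('T1.npy',T);cv2.imwrite('pics/w15.png',cv2.resize(im[:,:,::-1],None,fx=1.4,fy=1.4))
```

```text
t 32.62 pos [0.5251 0.1702 0.1053] xang 120.39 z [-0.    -0.001 -1.   ] F [-1.3 -4.2  0.8] w 21.1 q [-1.12  0.29  0.87  1.87 -0.24  1.1   0.38]
```

View pics/w15.png

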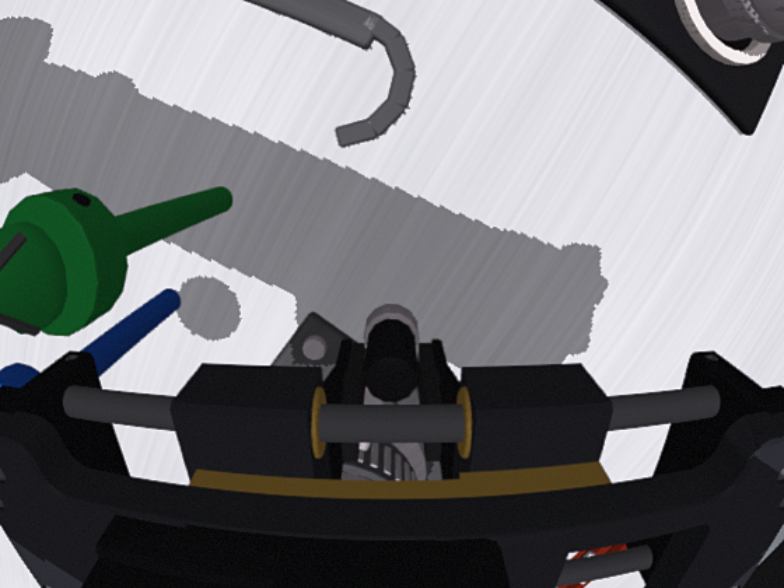

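play_rows(motion=[[0.8,-0.41,1.13,0,0.1],[0.8,-0.41,1.13,0,0.1],[0.8,-0.41,1.13,0,0.1],[0.8,-0.41,1.13,0,0.1],[0.8,0,0,0,0]])

```text
time: 33.35
position: [0.5744, 0.1718, 0.1054]
tool_rot: [2.07, 2.359, 0.001]
ft_force: [1.7, -5.1, -2.3]
grip_width: 0.244
```

Run:
```python
from h import *
T=st();d=T[:2,3]-[.5527,.0513];print(np.hypot(*d),np.degrees(np.arctan2(d[1],d[0])))
```

```text
t 33.35 pos [0.5744 0.1718 0.1054] xang 97.48 z [ 0.003 -0.002 -1.   ] F [ 1.7 -5.1 -2.3] w 21.2 q [-1.08  0.42  0.92  1.76 -0.37  1.14  0.09]
0.12245763542970002 79.81240789110896
```

play_rows(motion=[[0.8,-0.45,1.13,0,0.1],[0.8,-0.45,1.13,0,0.1],[0.8,-0.45,1.13,0,0.1],[0.8,-0.43,1.13,0,0.1],[0.8,-0.42,1.13,0,0.1],[0.8,0,0,0,0]])

```text
time: 34.1
position: [0.6282, 0.148, 0.1054]
tool_rot: [2.588, 1.779, 0.004]
ft_force: [3.2, -0.5, -3.7]
grip_width: 0.242
```

Run:
```python
from h import *
T=st();d=T[:2,3]-[.5527,.0513];print(np.hypot(*d),np.degrees(np.arctan2(d[1],d[0])))
```

```text
t 34.1 pos [0.6282 0.148  0.1054] xang 69.01 z [ 0.003  0.001 -1.   ] F [ 3.2 -0.5 -3.7] w 21.1 q [-1.    0.57  0.99  1.64 -0.5   1.21 -0.27]
0.12269486287710377 52.046017721214824
```

play_rows(motion=[[0.8,-0.3,0.8,0,0.07],[0.8,-0.3,0.8,0,0.07],[0.8,-0.3,0.8,0,0.07],[0.8,0,0,0,0]], force=30)

```text
time: 34.6
position: [0.6434, 0.1336, 0.1053]
tool_rot: [-2.753, -1.5, 0.0]
ft_force: [-4.4, 3.7, 2.3]
grip_width: 0.238
```

Run:
```python
from h import *
T=st();d=T[:2,3]-[.5527,.0513];print(np.hypot(*d),np.degrees(np.arctan2(d[1],d[0])))
```

```text
t 34.6 pos [0.6434 0.1336 0.1053] xang 57.16 z [-0.003  0.006 -1.   ] F [-4.4  3.7  2.3] w 20.7 q [-0.97  0.62  1.02  1.6  -0.55  1.24 -0.42]
0.12244693600072928 42.218999236739904
```

play_rows(motion=[[0.8,-0.25,0.7,0,0.05],[0.8,-0.25,0.7,0,0.05],[0.8,0,0,0,0]])

```text
time: 34.98
position: [0.6432, 0.1325, 0.1047]
tool_rot: [-2.798, -1.36, 0.02]
ft_force: [-27.9, 17.1, 18.6]
grip_width: 0.24
```

Run:
```python
from h import *
T=st();d=T[:2,3]-[.5527,.0513];print(np.hypot(*d),np.degrees(np.arctan2(d[1],d[0])))
```

```text
t 34.98 pos [0.6432 0.1325 0.1047] xang 51.85 z [-0.025  0.022 -0.999] F [-27.9  17.1  18.6] w 20.9 q [-0.95  0.64  1.02  1.59 -0.58  1.27 -0.49]
0.12158020650908809 41.87153251701179
```

play_rows(motion=[[0.8,0.2,-0.6,0,0],[0.8,0,0,0,0]])

```text
time: 35.22
position: [0.6431, 0.1326, 0.1048]
tool_rot: [-2.81, -1.362, 0.013]
ft_force: [-18.0, 10.8, 11.9]
grip_width: 0.239
```

Run:
```python
from h import *
T=st()
im=optics.get_image('scene');crop(im,190,100,350,240,5,'s16.png')
im=optics.get_image('top');crop(im,210,140,320,240,7,'t16.png')
im=optics.get_image('wrist');cv2.imwrite('pics/w16.png',cv2.resize(im[:,:,::-1],None,fx=1.4,fy=1.4))
```

```text
t 35.23 pos [0.6431 0.1326 0.1048] xang 51.72 z [-0.016  0.014 -1.   ] F [-18.   10.8  11.9] w 20.8 q [-0.97  0.63  1.03  1.6  -0.58  1.26 -0.5 ]
```

View pics/s16.png

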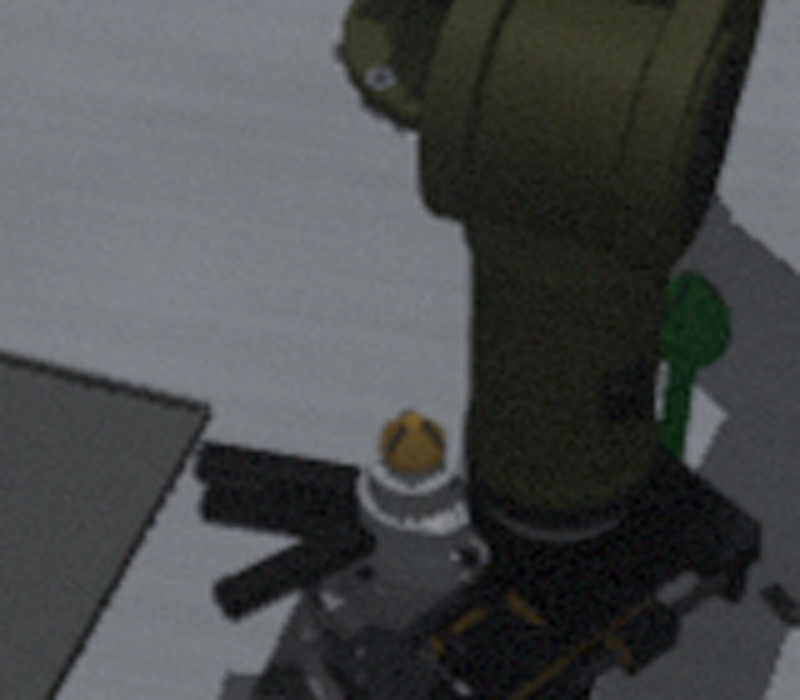

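View pics/t16.png

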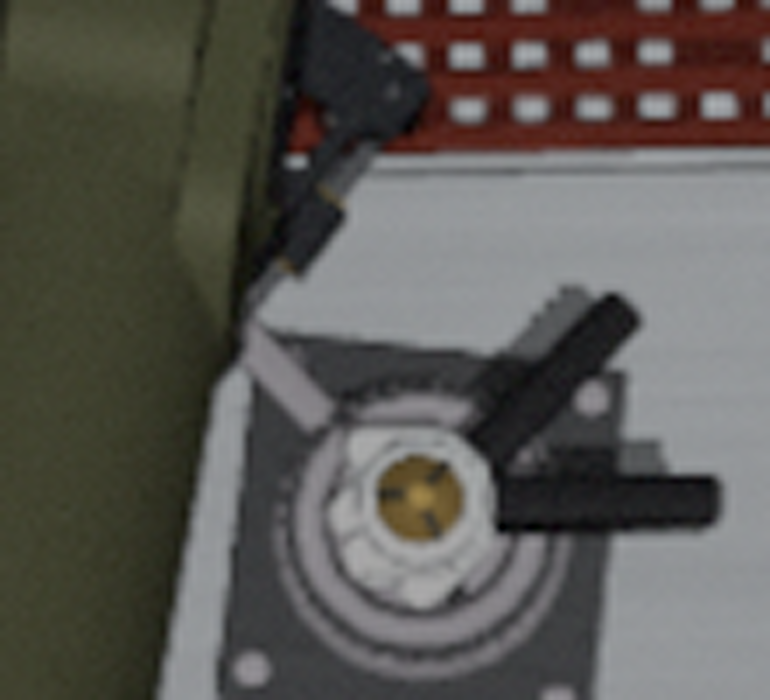

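View pics/w16.png

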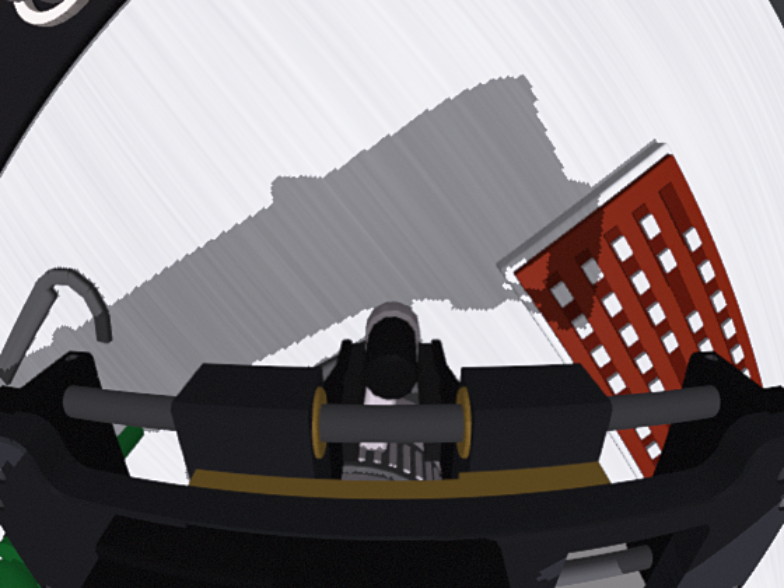

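Run:
```python
from h import *
c=np.array([.5530,.0513])
for nm,f,pts in (('start',lambda p:np.array(p,float)/5+[200,170]-.4,[(262,268),(168,318),(170,330)]),('now',lambda p:np.array(p,float)/7+[210,140]-.43,[(322,412),(256,345),(335,402),(310,428),(268,333),(245,362)])):
    p=toplane('top',f(pts),.078)[:,:2]-c
    print(nm,np.degrees(np.arctan2(p[:,1],p[:,0])).round(1),np.hypot(*p.T).round(3))
```

```text
start [115.7 116.3 119.4] [0.053 0.109 0.111]
now [41.4 42.1 35.1 49.1 38.2 46.9] [0.057 0.092 0.056 0.056 0.093 0.091]
```

play_rows(motion=[[0.8,-0.15,0.8,0,0],[0.8,-0.1,0.6,0,0],[0.8,0,0,0,0]])

```text
time: 35.75
position: [0.6435, 0.1324, 0.1044]
tool_rot: [-2.783, -1.36, 0.033]
ft_force: [-41.3, 24.9, 28.6]
grip_width: 0.241
```

Run:
```python
from h import *
T=st();d=T[:2,3]-[.553,.0513];print(np.hypot(*d),np.degrees(np.arctan2(d[1],d[0])), T[:3,0],T[:3,1]); s=ctrl.get_state();print(s['torque'])
im=optics.get_image('top');crop(im,210,140,320,240,7,'t17.png')
```

```text
t 35.75 pos [0.6435 0.1324 0.1044] xang 52.09 z [-0.038  0.03  -0.999] F [-41.3  24.9  28.6] w 21.0 q [-0.94  0.64  1.02  1.58 -0.59  1.29 -0.48]
0.121527244843948 41.85871722563094 [ 6.14387788e-01  7.89004198e-01 -1.47354065e-04] [ 0.78807866 -0.61367611 -0.0483079 ]
[ 5.81407776 10.20222029  0.11323239]
```

View pics/t17.png

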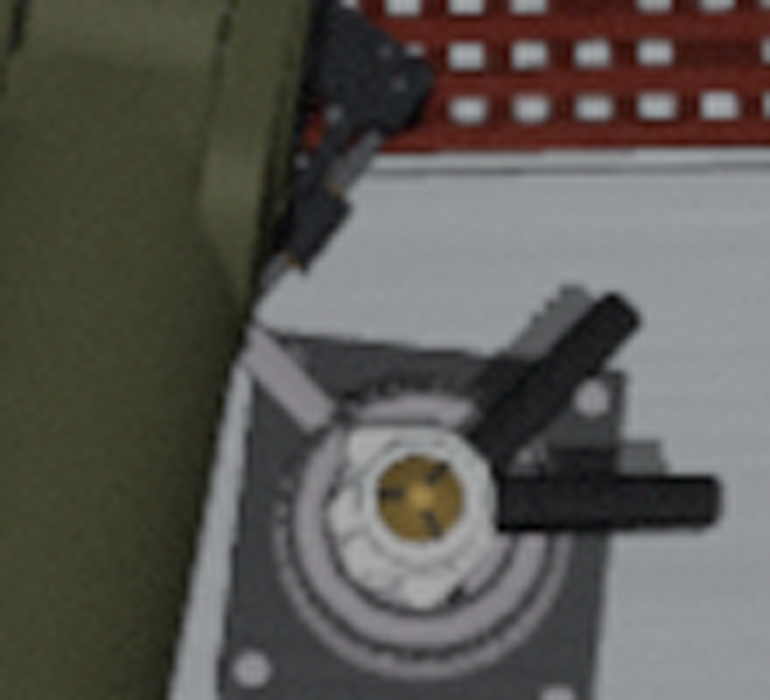

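play_rows(motion=[[0.8,0.1,-0.8,0,0],[0.8,0.1,-0.8,0,0],[0.8,0.1,-0.8,0,0],[0.8,0,0,0,0]])

```text
time: 36.3
position: [0.6422, 0.1331, 0.1051]
tool_rot: [-2.827, -1.36, -0.003]
ft_force: [0.0, 6.1, -2.9]
grip_width: 0.242
```

Run:
```python
from h import *
T=st();d=T[:2,3]-[.553,.0513];print(np.hypot(*d),np.degrees(np.arctan2(d[1],d[0])))
```

```text
t 36.3 pos [0.6422 0.1331 0.1051] xang 51.37 z [-0.     0.005 -1.   ] F [ 0.   6.1 -2.9] w 21.1 q [-0.99  0.62  1.04  1.61 -0.57  1.24 -0.51]
0.12104078231497108 42.529612159476116
```

play_rows(motion=[[0.6,0,0,0,0],[0.5,0,0,0,0],[0.5,0,0,-2,0],[0.5,0,0,-5,0],[0.5,0,0,-5,0],[0.5,0,0,-5,-0.168],[0.5,0,0,-5,-0.168],[0.5,0,0,0,-0.168],[0.5,0,0,0,-0.168],[0.5,-5,-1.3,0,0],[0.5,-5,-1.3,0,0],[0.5,-5,-1.3,0,0],[0.5,-5,-1.3,0,0],[0.5,-5,-1.3,0,0],[0.5,-5,-1.3,0,0],[0.5,0,0,0,0],[0.5,0,0,0,0]])

```text
time: 38.42
position: [0.5627, -0.1715, 0.3266]
tool_rot: [2.23, 2.211, 0.002]
ft_force: [0.5, -0.3, -0.6]
grip_width: 0.501
```

Run:
```python
from h import *
T=st()
im=optics.get_image('scene');crop(im,190,130,350,250,5,'s18.png')
im=optics.get_image('top');crop(im,220,150,330,250,7,'t18.png')
im=optics.get_image('wrist');np.save('w1.npy',im);np.save('T1.npy',T);cv2.imwrite('pics/w18.png',cv2.resize(im[:,:,::-1],None,fx=1.4,fy=1.4))
```

```text
t 38.42 pos [ 0.5627 -0.1715  0.3266] xang 89.5 z [ 0.002  0.    -1.   ] F [ 0.5 -0.3 -0.6] w 43.6 q [-0.67  0.27  1.13  1.49 -0.24  1.54  0.45]
```

View pics/s18.png

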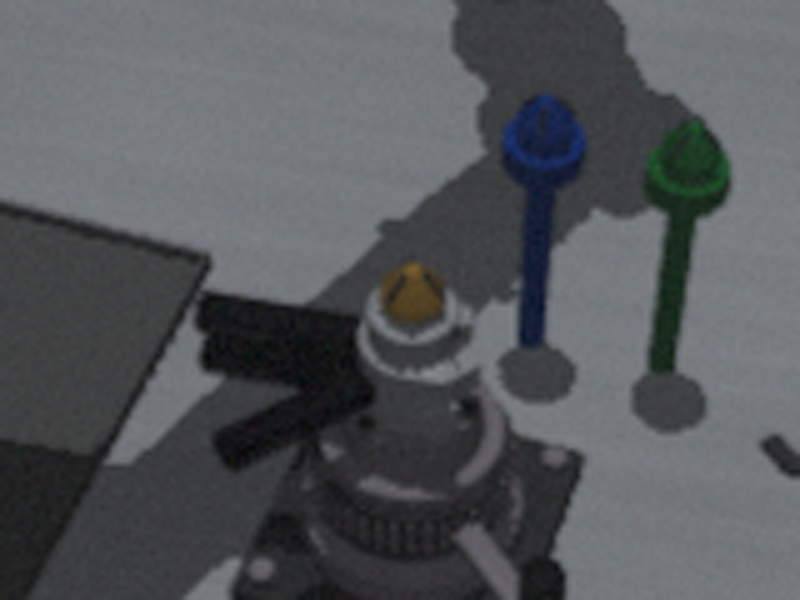

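View pics/t18.png

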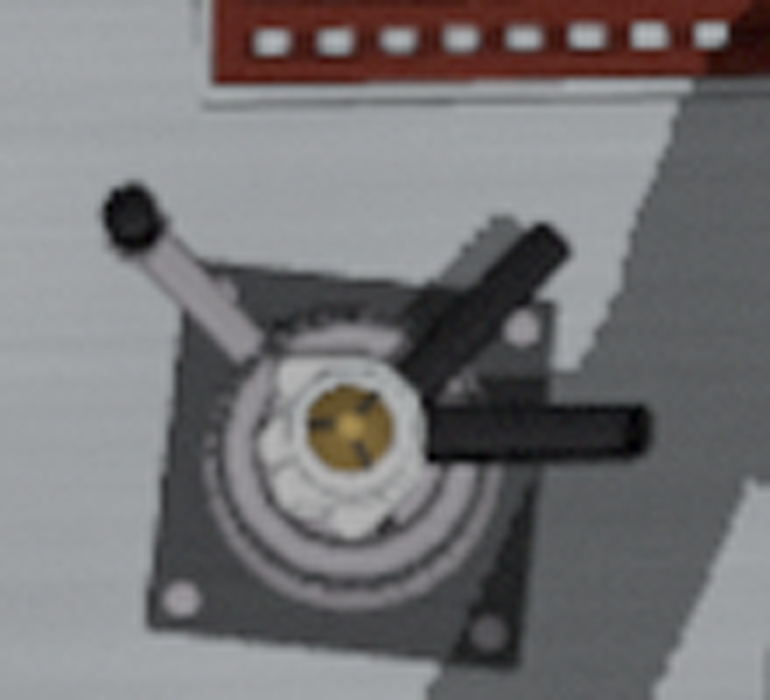

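View pics/w18.png

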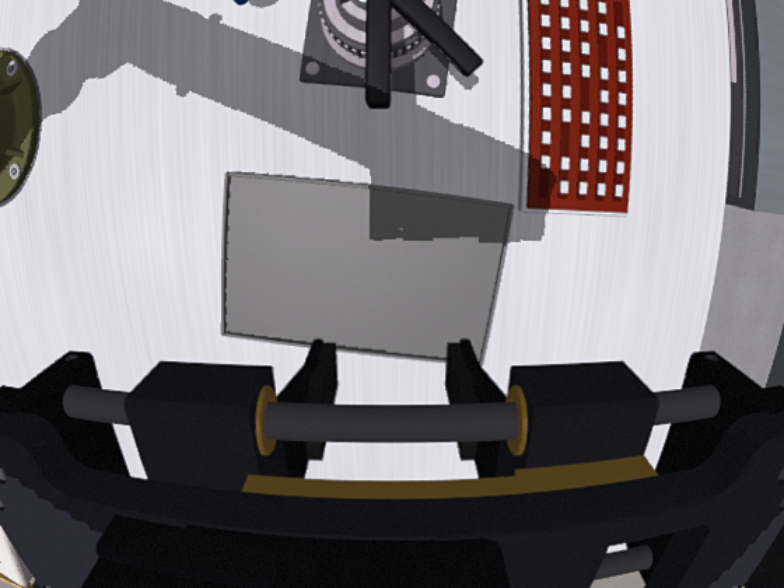

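Run:
```python
from h import *
im1=optics.get_image('top');im0=np.load('top.npy')
c=np.array([.553,.0513])
for im,(x0,y0,x1,y1) in ((im0,(220,225,238,245)),(im1,(230,173,246,190))):
    g=cv2.cvtColor(im,cv2.COLOR_RGB2GRAY)
    m=np.zeros_like(g);m[y0:y1,x0:x1]=(g[y0:y1,x0:x1]<40)
    n,l,s,ce=cv2.connectedComponentsWithStats(m);i=1+np.argmax(s[1:,4])
    for z in (.095,.1,.108):
        p=toplane('top',ce[i],z)[0,:2]-c;print(s[i],z,np.hypot(*p).round(4),np.degrees(np.arctan2(p[1],p[0])).round(2))
```

```text
[225 231   8   8  49] 0.095 0.1197 115.88
[225 231   8   8  49] 0.1 0.1194 116.04
[225 231   8   8  49] 0.108 0.1188 116.28
[235 177   8   9  50] 0.095 0.1195 42.72
[235 177   8   9  50] 0.1 0.1187 42.83
[235 177   8   9  50] 0.108 0.1175 43.01
```

play_rows(motion=[[0.5,5,1.4,0,0],[0.5,5,1.4,0,0],[0.5,5,1.4,0,0],[0.5,5,1.4,0,0],[0.5,5,1.3,0,0],[0.5,5,1.3,0,0],[0.5,0,0,0,0.162],[0.5,0,0,0,0.162],[0.5,0,0,0,0.162],[0.5,0,0,0,0.162],[0.5,0,0,0,0.162],[0.5,0,0,5,0],[0.5,0,0,5,0],[0.5,0,0,5,0],[0.5,0,0,0,0],[0.5,0,0,0,0]])

```text
time: 40.62
position: [0.6478, 0.1292, 0.1775]
tool_rot: [2.92, 1.157, 0.003]
ft_force: [-0.8, 0.0, 0.3]
grip_width: 0.5
```

Run:
```python
from h import *
T=st()
print('knob in tool',((np.array([.6409,.133,.1])-T[:3,3])@T[:3,:3]).round(4))
```

```text
t 40.62 pos [0.6478 0.1292 0.1775] xang 43.25 z [ 0.002 -0.    -1.   ] F [-0.8  0.   0.3] w 43.5 q [-1.01  0.58  1.1   1.52 -0.52  1.36 -0.68]
knob in tool [-0.0026 -0.0076  0.0775]
```

play_rows(motion=[[0.5,-0.25,-0.15,3,0],[0.5,0,0,3,0],[0.5,0,0,2.1,0],[0.5,0,0,0,0],[0.5,0,0.3,0,0],[0.5,0,0.3,0,0],[0.5,0,0.3,0,0],[0.5,0,0,0,0]])

```text
time: 41.62
position: [0.6494, 0.1239, 0.0954]
tool_rot: [-2.916, -1.157, 0.001]
ft_force: [-4.5, 4.6, 4.9]
grip_width: 0.503
```

Run:
```python
from h import *
T=st()
k=T[:3,3]-.0108*T[:3,1];d=k[:2]-[.553,.0513];print('est knob ang if touching',np.degrees(np.arctan2(d[1],d[0])),np.hypot(*d))
```

```text
t 41.62 pos [0.6494 0.1239 0.0954] xang 43.28 z [-0.002  0.004 -1.   ] F [-4.5  4.6  4.9] w 43.8 q [-0.96  0.65  1.04  1.6  -0.59  1.23 -0.62]
est knob ang if touching 42.112870330915435 0.1199345262140541
```

Touching; push on along the arc.

play_rows(motion=[[0.5,-0.05,0.5,0,0.02],[0.5,-0.05,0.5,0,0.02],[0.5,0,0,0,0]])

```text
time: 42.0
position: [0.6491, 0.1231, 0.0948]
tool_rot: [-2.921, -1.1, 0.018]
ft_force: [-22.3, 14.0, 16.1]
grip_width: 0.503
```

Run:
```python
from h import *
T=st()
k=T[:3,3]-.0108*T[:3,1];d=k[:2]-[.553,.0513];print('est knob ang if touching',np.degrees(np.arctan2(d[1],d[0])),np.hypot(*d))
```

```text
t 42.0 pos [0.6491 0.1231 0.0948] xang 41.28 z [-0.018  0.014 -1.   ] F [-22.3  14.   16.1] w 43.8 q [-0.95  0.66  1.04  1.59 -0.61  1.26 -0.65]
est knob ang if touching 41.92754876840078 0.11961928715600471
```

play_rows(motion=[[0.5,-0.05,0.6,0,0],[0.5,-0.05,0.6,0,0],[0.5,0,0,0,0]])

```text
time: 42.38
position: [0.6495, 0.1229, 0.0941]
tool_rot: [-2.9, -1.104, 0.034]
ft_force: [-39.4, 26.2, 29.1]
grip_width: 0.505
```

Run:
```python
from h import *
T=st()
k=T[:3,3]-.0108*T[:3,1];d=k[:2]-[.553,.0513];print('est knob ang if touching',np.degrees(np.arctan2(d[1],d[0])),np.hypot(*d))
im=optics.get_image('wrist');cv2.imwrite('pics/w19.png',cv2.resize(im[:,:,::-1],None,fx=1.4,fy=1.4))
im=optics.get_image('top');crop(im,220,150,330,250,7,'t19.png')
```

```text
t 42.38 pos [0.6495 0.1229 0.0941] xang 41.68 z [-0.034  0.028 -0.999] F [-39.4  26.2  29.1] w 43.9 q [-0.92  0.67  1.03  1.58 -0.62  1.28 -0.63]
est knob ang if touching 41.73346856745436 0.11971507579776884
```

View pics/w19.png

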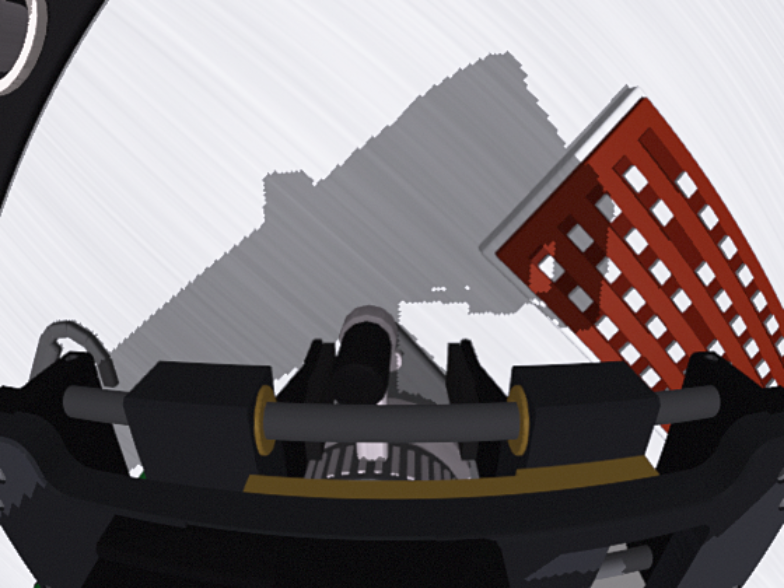

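play_rows(motion=[[0.5,0.1,-0.9,0,0],[0.5,0.1,-0.9,0,0],[0.5,0,-0.9,0,0],[0.5,0,0,-3,0],[0.5,0,0,-5,0],[0.5,0,0,-5,0],[0.5,0,0,-5,-0.168],[0.5,0,0,-5,-0.168],[0.5,0,0,0,-0.168],[0.5,0,0,0,-0.168],[0.5,0,0,0,-0.168],[0.5,-5,-3,0,0],[0.5,-5,-3,0,0],[0.5,-5,-3,0,0],[0.5,0,0,0,0],[0.5,0,0,0,0]])

```text
time: 44.48
position: [0.555, -0.0233, 0.325]
tool_rot: [2.241, 2.201, 0.003]
ft_force: [0.7, 0.3, -0.3]
grip_width: 0.497
```

Run:
```python
from h import *
T=st()
im=optics.get_image('wrist');np.save('w1.npy',im);np.save('T1.npy',T);cv2.imwrite('pics/w20.png',cv2.resize(im[:,:,::-1],None,fx=1.4,fy=1.4))
im=optics.get_image('scene');crop(im,190,130,350,250,5,'s20.png')
```

```text
t 44.48 pos [ 0.555  -0.0233  0.325 ] xang 88.96 z [ 0.002  0.001 -1.   ] F [ 0.7  0.3 -0.3] w 43.2 q [-1.    0.13  1.1   1.57 -0.12  1.51  0.09]
```

View pics/w20.png

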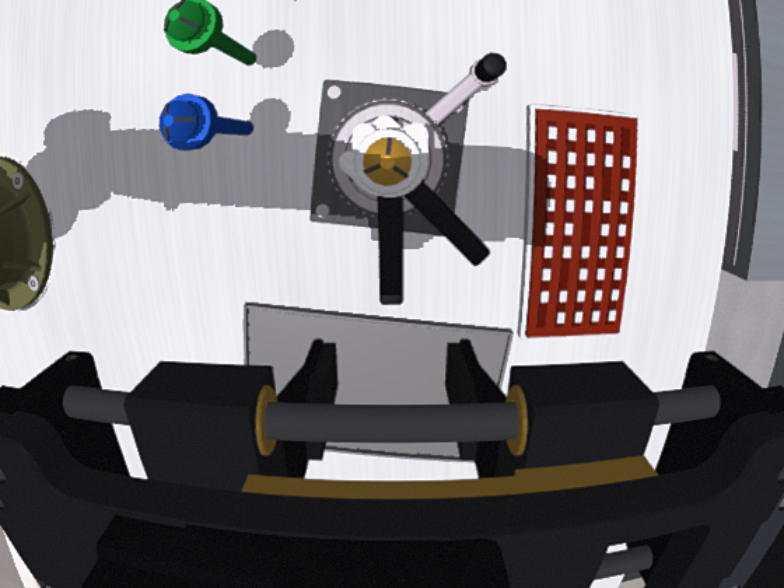

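View pics/s20.png

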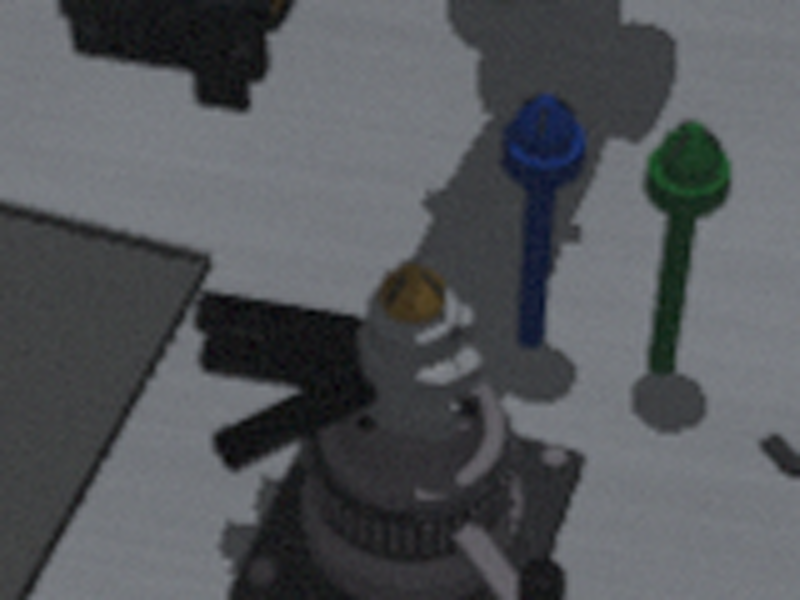

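play_rows(motion=[[0.5,-1.0,-0.05,4,-0.018],[0.5,0,0,5,0],[0.5,0,0,5,0],[0.5,0,0,2.7,0],[0.5,0,0,0,0],[0.5,0,0,0,0]], force=30)

```text
time: 45.32
position: [0.5551, -0.0328, 0.1586]
tool_rot: [2.218, 2.222, 0.0]
ft_force: [0.6, -1.1, 0.2]
grip_width: 0.5
```

Run:
```python
from h import *
T=st()
im=optics.get_image('wrist');np.save('w1.npy',im);np.save('T1.npy',T);cv2.imwrite('pics/w21.png',cv2.resize(im[:,:,::-1],None,fx=1.4,fy=1.4))
```

```text
t 45.33 pos [ 0.5551 -0.0328  0.1586] xang 90.1 z [ 0.001 -0.001 -1.   ] F [ 0.6 -1.1  0.2] w 43.5 q [-0.9   0.27  1.06  1.81 -0.25  1.2   0.23]
```

View pics/w21.png

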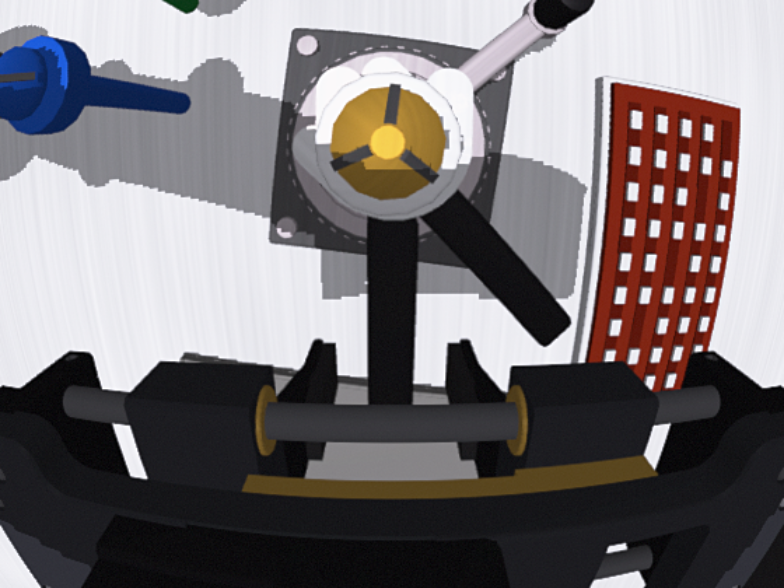

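play_rows(motion=[[0.9,0,0,0,0],[0.9,0,0,0,0],[0.9,0,0,0,0],[0.9,0,0,0,0],[0.9,-0.5,0,0,0],[0.9,-0.5,0,0,0]])

```text
time: 46.12
position: [0.554, -0.0422, 0.1576]
tool_rot: [-2.219, -2.223, -0.001]
ft_force: [0.5, 3.6, 1.7]
grip_width: 0.205
```

play_rows(motion=[[0.9,-1,0,0,0],[0.9,-1.5,0,0,0],[0.9,-1.5,0,0,0],[0.9,-2,0,0,0],[0.9,-2,0,0,0],[0.9,0,0,0,0]])

```text
time: 46.88
position: [0.5529, -0.1273, 0.1575]
tool_rot: [2.226, 2.215, -0.004]
ft_force: [-0.2, 0.1, -0.8]
grip_width: 0.202
```

Run:
```python
from h import *
T=st()
im=optics.get_image('scene');crop(im,190,130,350,250,5,'s22.png')
im=optics.get_image('wrist');np.save('w1.npy',im);np.save('T1.npy',T);cv2.imwrite('pics/w22.png',cv2.resize(im[:,:,::-1],None,fx=1.4,fy=1.4))
```

```text
t 46.88 pos [ 0.5529 -0.1273  0.1575] xang 89.73 z [-0.001 -0.003 -1.   ] F [-0.2  0.1 -0.8] w 17.6 q [-0.72  0.32  1.07  1.79 -0.29  1.21  0.43]
```

View pics/s22.png

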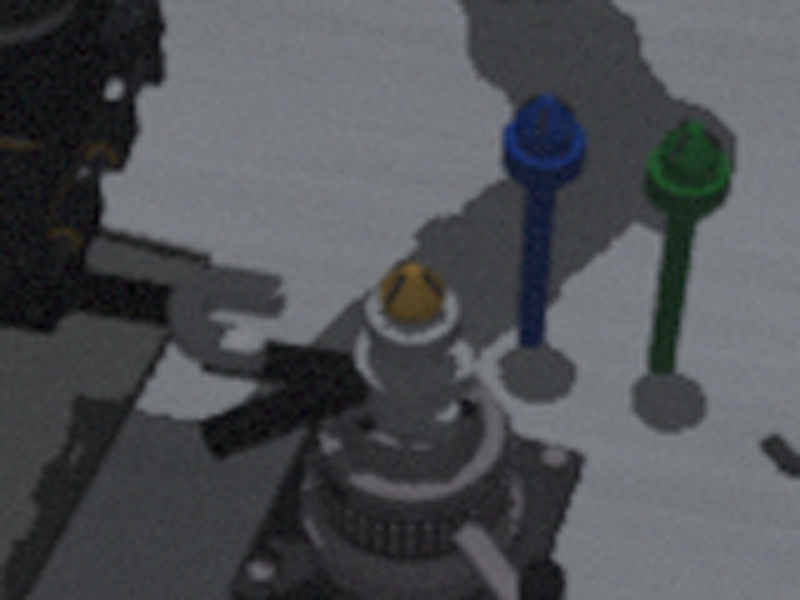

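View pics/w22.png

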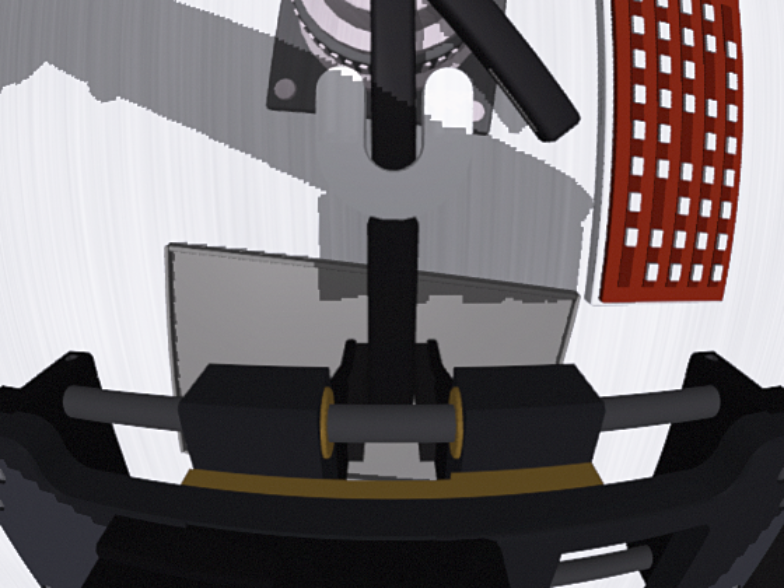

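play_rows(motion=[[0.9,-1,0,-1,0],[0.9,-4,-3,0,0],[0.9,-4,-5,0,0],[0.9,-2.7,-5,0,0],[0.9,0,0,0,0.117],[0.9,0,0,4,0],[0.9,0,0,5,0],[0.9,0,0,3,0],[0.9,0,0,0,0],[0.9,0,0,0,0]])

```text
time: 48.22
position: [0.4265, -0.2399, 0.0491]
tool_rot: [2.345, 2.088, 0.002]
ft_force: [-0.1, 1.2, -1.5]
grip_width: 0.205
```

Run:
```python
from h import *
T=st()
im=optics.get_image('wrist');np.save('w1.npy',im);np.save('T1.npy',T);cv2.imwrite('pics/w23.png',cv2.resize(im[:,:,::-1],None,fx=1.4,fy=1.4))
```

```text
t 48.23 pos [ 0.4265 -0.2399  0.0491] xang 83.36 z [ 0.002 -0.001 -1.   ] F [-0.1  1.2 -1.5] w 17.9 q [-0.54  0.28  1.12  2.07 -0.31  0.96  0.62]
```

View pics/w23.png

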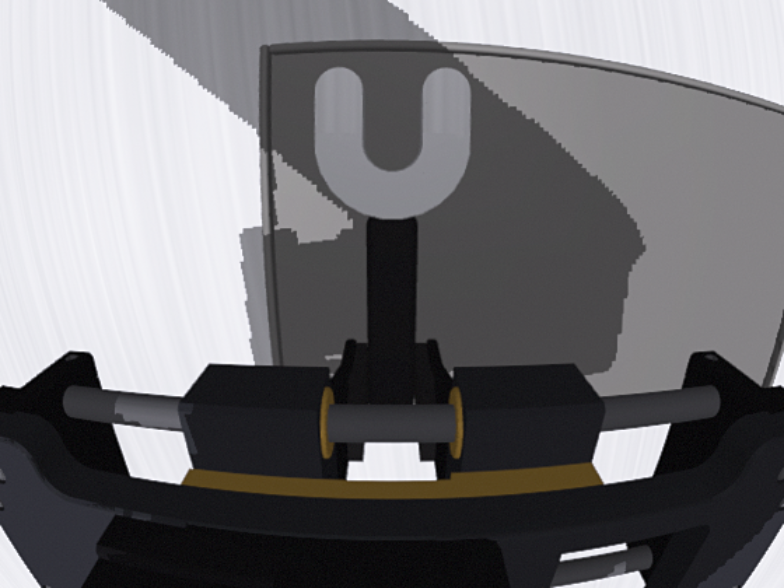

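play_rows(motion=[[0.9,-0.3,0.3,1.5,0],[0.9,0,0,1.1,0],[0.9,0,0,0.45,0],[0.9,0,0,0,0]])

```text
time: 48.78
position: [0.4283, -0.2424, 0.0175]
tool_rot: [2.346, 2.089, 0.001]
ft_force: [-1.3, 1.1, -0.3]
grip_width: 0.206
```

play_rows(motion=[[0.7,0,0,0,0],[0.6,0,0,0,0],[0.6,0,0,-2,0],[0.6,0,0,-5,0],[0.5,0,0,-5,-0.115],[0.5,0,0,-5,0],[0.5,0,0,-5,0],[0.5,4,2.5,-5,0],[0.5,4,2.5,0,0],[0.5,4,2.5,0,0],[0.5,4,2.5,0,0],[0.5,3,2.5,0,0],[0.5,0,0,0,0],[0.5,0,0,0,0]])

```text
time: 50.52
position: [0.5505, -0.0574, 0.2825]
tool_rot: [2.224, 2.219, -0.002]
ft_force: [-0.2, 0.1, 0.4]
grip_width: 0.498
```

Run:
```python
from h import *
T=st()
im=optics.get_image('wrist');np.save('w1.npy',im);np.save('T1.npy',T);cv2.imwrite('pics/w24.png',cv2.resize(im[:,:,::-1],None,fx=1.4,fy=1.4))
```

```text
t 50.52 pos [ 0.5505 -0.0574  0.2825] xang 89.88 z [-0.001 -0.001 -1.   ] F [-0.2  0.1  0.4] w 43.3 q [-0.86  0.13  1.01  1.64 -0.11  1.43  0.16]
```

View pics/w24.png

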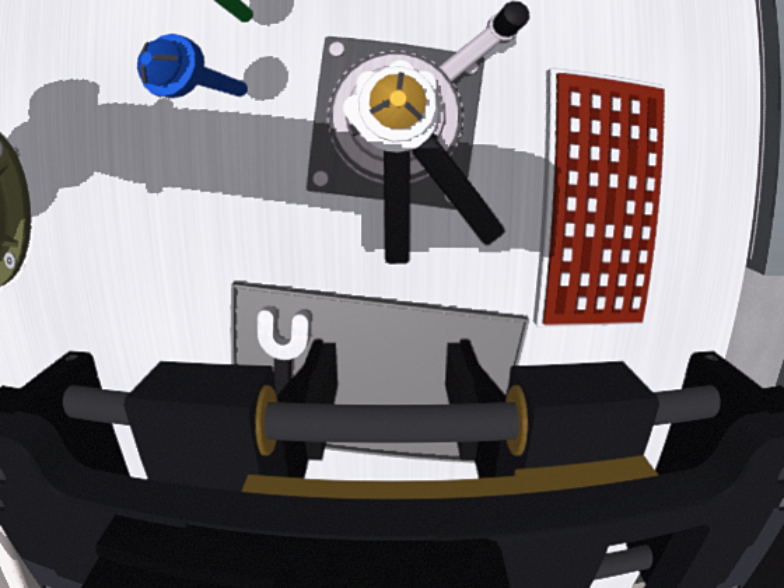

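Run:
```python
from h import *
T=np.load('T1.npy')
for z in (.13,.145):
    print(z,toplane('wrist',np.array([(397,262),(397,155),(494,240),(424,146)])/1.4-.15,z,T).round(4)[:,:2].tolist())
im=optics.get_image('scene');crop(im,220,165,300,225,9,'s24.png')
```

```text
0.13 [[0.5547, -0.0525], [0.5549, 0.0214], [0.6227, -0.0365], [0.5729, 0.0276]]
0.145 [[0.5546, -0.0487], [0.5547, 0.0216], [0.6192, -0.0335], [0.5718, 0.0275]]
```

View pics/s24.png

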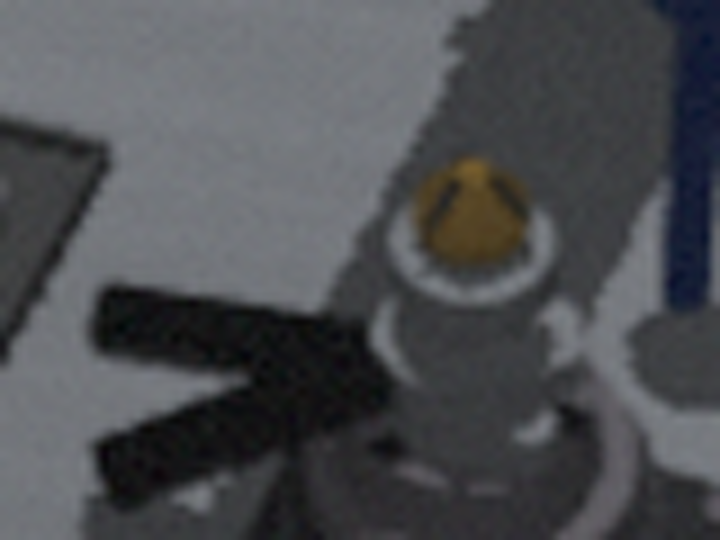

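Run:
```python
from h import *
for z in (.115,.13,.145):
    q=proj('scene',[[.5547-.009,-.0545,z],[.5547+.009,-.0545,z],[.622,-.036,z],[.6,-.01,z]]);print(z,((q+.44-[220,165])*9).round(0).tolist())
```

```text
0.115 [[106.0, 311.0], [89.0, 359.0], [98.0, 533.0], [213.0, 485.0]]
0.13 [[102.0, 276.0], [85.0, 324.0], [94.0, 498.0], [210.0, 450.0]]
0.145 [[98.0, 239.0], [81.0, 287.0], [90.0, 462.0], [207.0, 414.0]]
```

play_rows(motion=[[0.5,2.1,2.7,0,0],[0.5,2.1,2.7,0,0],[0.5,0,0,0,-0.166],[0.5,0,0,0,-0.166],[0.5,0,0,0,-0.166],[0.5,0,0,0,-0.166],[0.5,0,0,4,0],[0.5,0,0,4,0],[0.5,0,0,2,0],[0.5,0,0,0,0],[0.5,0,0,0,0]])

```text
time: 52.0
position: [0.6059, -0.0147, 0.1843]
tool_rot: [1.377, 2.821, 0.002]
ft_force: [0.2, -0.3, -0.3]
grip_width: 0.501
```

Run:
```python
from h import *
T=st()
im=optics.get_image('wrist');np.save('w1.npy',im);np.save('T1.npy',T);cv2.imwrite('pics/w25.png',cv2.resize(im[:,:,::-1],None,fx=1.4,fy=1.4))
```

```text
t 52.0 pos [ 0.6059 -0.0147  0.1843] xang 127.96 z [ 0.003  0.    -1.   ] F [ 0.2 -0.3 -0.3] w 43.6 q [-0.71  0.33  0.85  1.66 -0.25  1.27  0.85]
```

View pics/w25.png

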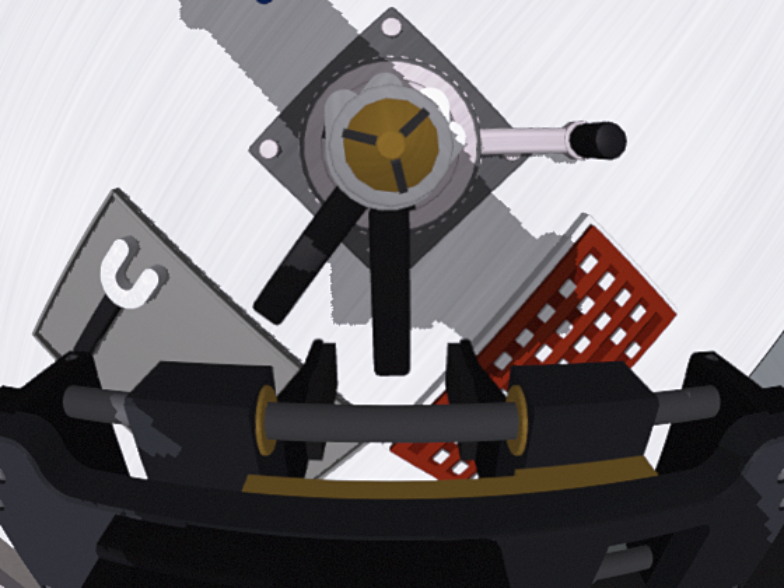

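play_rows(motion=[[0.5,0,0,2,0],[0.5,0,0,1.5,0],[0.5,0,0,0.6,0],[0.5,0,0,0,0],[0.9,0,0,0,0],[0.9,0,0,0,0],[0.9,0,0,0,0],[0.9,0,0,0,0],[0.9,-0.5,0,0,0],[0.9,-0.5,0,0,0]])

```text
time: 53.3
position: [0.6113, -0.0223, 0.1416]
tool_rot: [-1.377, -2.824, -0.0]
ft_force: [0.0, 0.9, 0.8]
grip_width: 0.204
```

play_rows(motion=[[0.9,-1,0,0,0],[0.9,-1.5,0,0,0],[0.9,-1.5,0,0,0],[0.9,-2,0,0,0],[0.9,-2,0,-1,0],[0.9,0,0,0,0]])

```text
time: 54.05
position: [0.6612, -0.0886, 0.1519]
tool_rot: [1.381, 2.819, -0.003]
ft_force: [-0.3, -0.7, -1.1]
grip_width: 0.202
```

Run:
```python
from h import *
T=st()
im=optics.get_image('wrist');np.save('w1.npy',im);np.save('T1.npy',T);cv2.imwrite('pics/w26.png',cv2.resize(im[:,:,::-1],None,fx=1.4,fy=1.4))
im=optics.get_image('scene');crop(im,190,130,350,250,5,'s26.png')
```

```text
t 54.05 pos [ 0.6612 -0.0886  0.1519] xang 127.79 z [ 0.001 -0.002 -1.   ] F [-0.3 -0.7 -1.1] w 17.6 q [-0.5   0.5   0.81  1.53 -0.37  1.27  1.02]
```

View pics/w26.png

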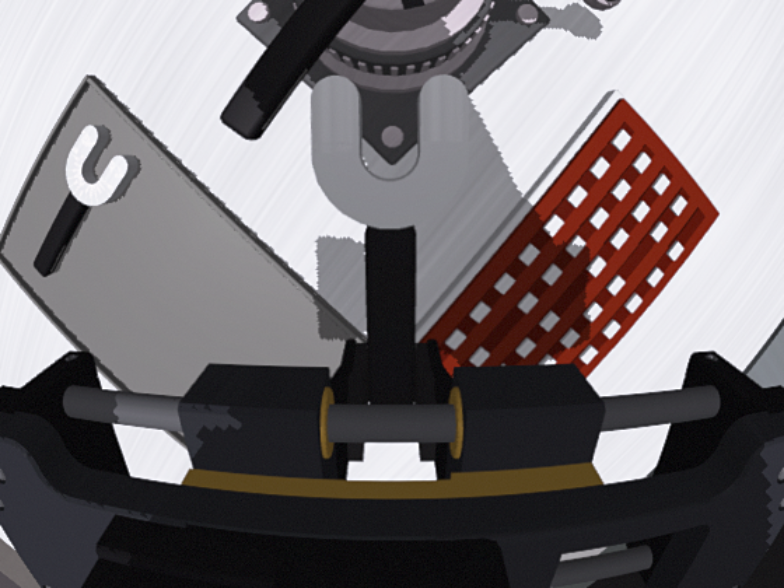

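View pics/s26.png

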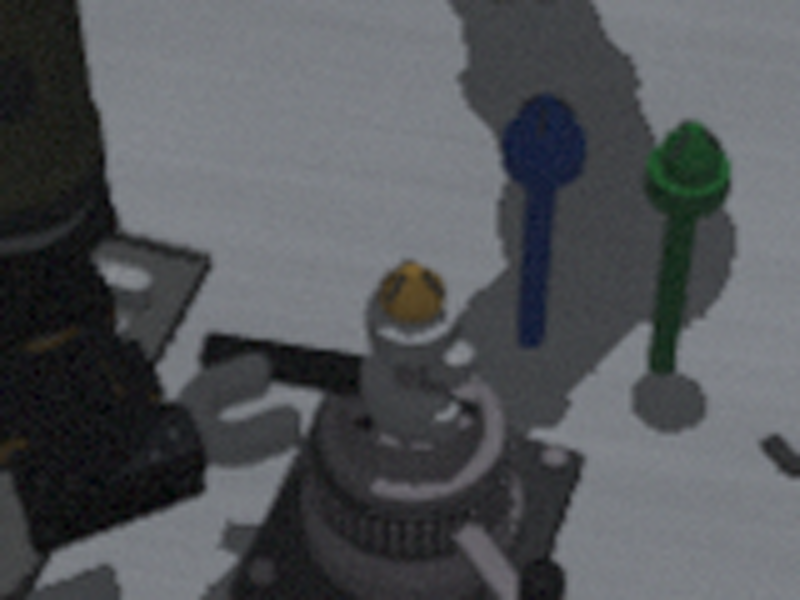

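play_rows(motion=[[0.9,-2.9,-3.5,0,0],[0.9,-2.9,-3.5,0,0],[0.9,-3,-3.6,0,0],[0.9,-3,-3.6,0,0],[0.9,0,0,0,0.156],[0.9,0,0,0,0.156],[0.9,0,0,0,0.156],[0.9,0,0,0,0.156],[0.9,0,0,0,0.156],[0.9,0,0,5,0],[0.9,0,0,5,0],[0.9,0,0,0,0],[0.9,0,0,0,0]])

```text
time: 55.78
position: [0.6219, -0.2658, 0.0532]
tool_rot: [2.346, 2.087, 0.001]
ft_force: [0.6, -0.7, 0.7]
grip_width: 0.199
```

Run:
```python
from h import *
T=st()
im=optics.get_image('wrist');np.save('w1.npy',im);np.save('T1.npy',T);cv2.imwrite('pics/w27.png',cv2.resize(im[:,:,::-1],None,fx=1.4,fy=1.4))
```

```text
t 55.77 pos [ 0.6219 -0.2658  0.0532] xang 83.32 z [ 0.002 -0.001 -1.   ] F [ 0.6 -0.7  0.7] w 17.3 q [-0.29  0.68  0.93  1.6  -0.58  1.16  0.65]
```

View pics/w27.png

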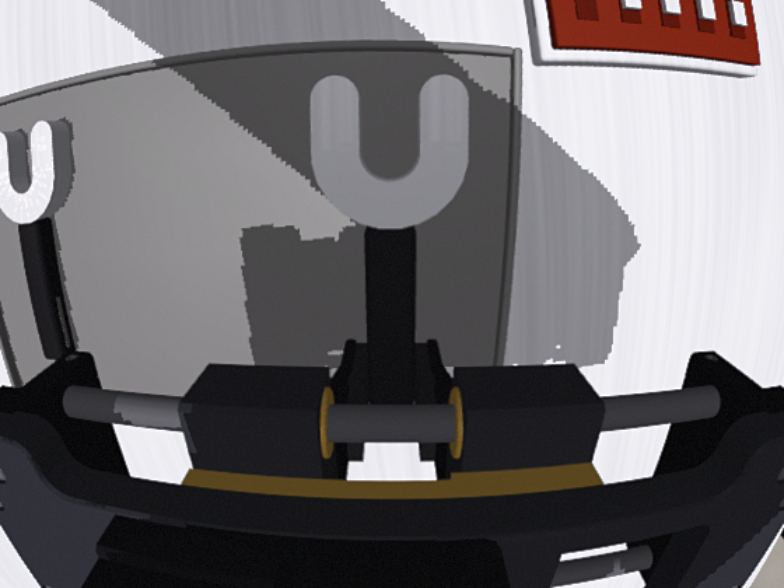

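play_rows(motion=[[0.9,-0.2,0,2,0],[0.9,0,0,1.2,0],[0.9,0,0,0.45,0],[0.9,0,0,0,0],[0.9,0,0,0,0]])

```text
time: 56.45
position: [0.6207, -0.2675, 0.016]
tool_rot: [-2.347, -2.087, -0.001]
ft_force: [-3.2, 1.8, 6.4]
grip_width: 0.206
```

play_rows(motion=[[0.7,0,0,0,0],[0.6,0,0,0,0],[0.6,0,0,-2,0],[0.6,0,0,-5,0],[0.5,0,0,-5,-0.12],[0.5,0,0,-5,0],[0.5,0,0,-5,0],[0.5,0,0,-4,0],[0.5,5,-1.6,0,0],[0.5,5,-1.6,0,0],[0.5,5,-1.6,0,0],[0.5,5,-1.6,0,0],[0.5,0,0,0,0],[0.5,0,0,0,0]])

```text
time: 58.2
position: [0.5563, -0.0684, 0.276]
tool_rot: [2.218, 2.224, 0.002]
ft_force: [-0.4, -0.5, -0.3]
grip_width: 0.497
```

Run:
```python
from h import *
T=st()
im=optics.get_image('wrist');np.save('w1.npy',im);np.save('T1.npy',T);cv2.imwrite('pics/w28.png',cv2.resize(im[:,:,::-1],None,fx=1.4,fy=1.4))
im=optics.get_image('scene');crop(im,120,130,320,280,4,'s28.png')
```

```text
t 58.2 pos [ 0.5563 -0.0684  0.276 ] xang 90.17 z [ 0.001  0.    -1.   ] F [-0.4 -0.5 -0.3] w 43.2 q [-0.91  0.18  1.12  1.64 -0.16  1.42  0.23]
```

View pics/w28.png

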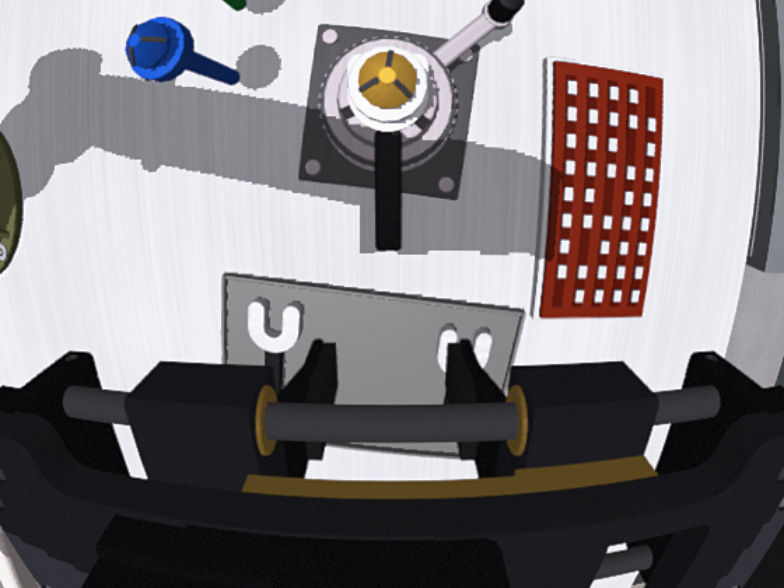

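View pics/s28.png

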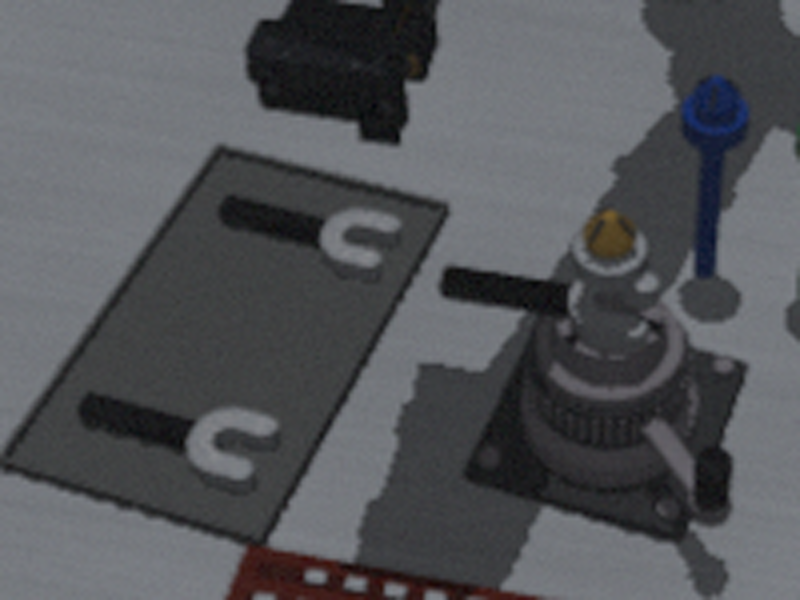

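Run:
```python
from h import *
T=np.load('T1.npy')
p=toplane('wrist',np.array([(388,249),(388,132)])/1.4-.15,.13,T);print(p.round(4).tolist())
intool([(388,249),(388,132)],T,.13)
```

```text
[[0.5546, -0.0526, 0.13], [0.5546, 0.0259, 0.13]]
[[0.0158, -0.0018, 0.146], [0.0943, -0.0016, 0.146]]
```

play_rows(motion=[[0.5,3.7,-0.17,0,0],[0.5,0,0,4,0],[0.5,0,0,5,0],[0.5,0,0,3.5,0],[0.5,0,0,2,0],[0.5,0,0,0,0],[0.5,0,0,0,0]])

```text
time: 59.18
position: [0.5555, -0.0316, 0.1315]
tool_rot: [2.218, 2.222, 0.002]
ft_force: [0.9, 0.6, -0.4]
grip_width: 0.5
```

Run:
```python
from h import *
T=st()
im=optics.get_image('wrist');np.save('w1.npy',im);np.save('T1.npy',T);cv2.imwrite('pics/w29.png',cv2.resize(im[:,:,::-1],None,fx=1.4,fy=1.4))
```

```text
t 59.17 pos [ 0.5555 -0.0316  0.1315] xang 90.11 z [ 0.002 -0.    -1.   ] F [ 0.9  0.6 -0.4] w 43.5 q [-0.88  0.31  1.05  1.84 -0.29  1.16  0.26]
```

View pics/w29.png

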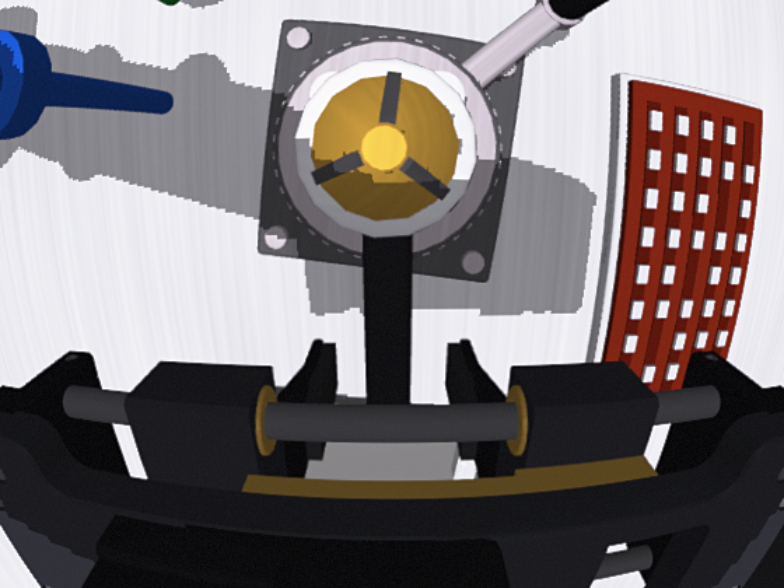

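Lower 3.5 mm, grip and draw off.

play_rows(motion=[[0.5,0,-0.1,0.35,0],[0.5,0,0,0,0],[0.9,0,0,0,0],[0.9,0,0,0,0],[0.9,0,0,0,0],[0.9,0,0,0,0],[0.9,0,0,-0.1,0],[0.9,-0.5,0,0,0],[0.9,-0.5,0,0,0]])

```text
time: 60.35
position: [0.5533, -0.0413, 0.1274]
tool_rot: [-2.218, -2.225, 0.0]
ft_force: [0.2, -0.2, -1.5]
grip_width: 0.204
```

play_rows(motion=[[0.9,-1,0,0,0],[0.9,-1.5,0,0,0],[0.9,-1.5,0,0,0],[0.9,-2,0,0,0],[0.9,-2,0,-1,0],[0.9,0,0,0,0]])

```text
time: 61.1
position: [0.554, -0.124, 0.1389]
tool_rot: [2.221, 2.218, 0.001]
ft_force: [-0.1, 0.2, -1.6]
grip_width: 0.205
```

play_rows(motion=[[0.9,-4.3,-1,0,0],[0.9,-4.5,-1.1,0,0],[0.9,-4.5,-1.1,0,0],[0.9,0,0,0,0.122],[0.9,0,0,4.5,0],[0.9,0,0,4.2,0],[0.9,0,0,0,0],[0.9,0,0,0,0]])

```text
time: 62.1
position: [0.5231, -0.2542, 0.052]
tool_rot: [2.348, 2.085, 0.001]
ft_force: [0.1, -0.7, -0.7]
grip_width: 0.201
```

Run:
```python
from h import *
T=st()
im=optics.get_image('wrist');np.save('w1.npy',im);np.save('T1.npy',T);cv2.imwrite('pics/w30.png',cv2.resize(im[:,:,::-1],None,fx=1.4,fy=1.4))
```

```text
t 62.1 pos [ 0.5231 -0.2542  0.052 ] xang 83.2 z [ 0.002 -0.001 -1.   ] F [ 0.1 -0.7 -0.7] w 17.5 q [-0.4   0.5   1.    1.85 -0.48  1.06  0.67]
```

View pics/w30.png

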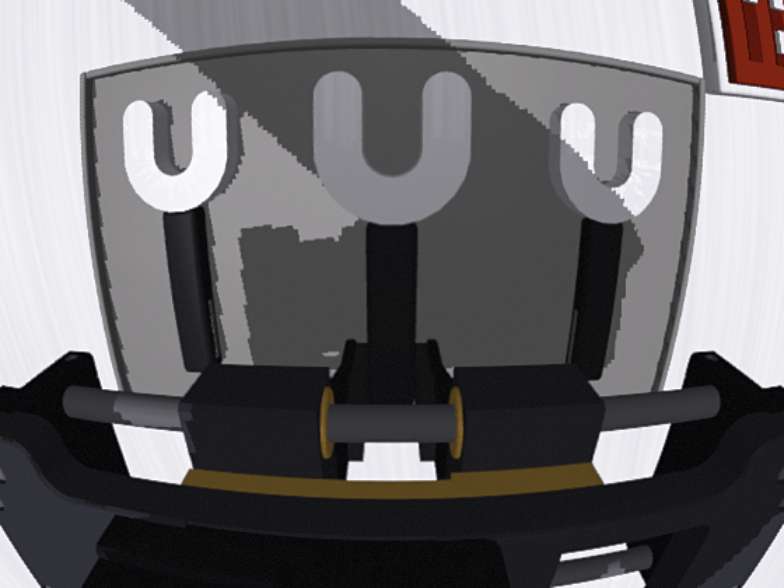

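play_rows(motion=[[0.9,-0.2,0,2,0],[0.9,0,0,1,0],[0.9,0,0,0.45,0],[0.9,0,0,0,0],[0.9,0,0,0,0]])

```text
time: 62.78
position: [0.5219, -0.2559, 0.0161]
tool_rot: [2.35, 2.085, 0.0]
ft_force: [-0.5, -0.4, -0.3]
grip_width: 0.204
```

play_rows(motion=[[0.7,0,0,0,0],[0.6,0,0,0,0],[0.6,0,0,0,0],[0.6,0,0,-2,0],[0.6,0,0,-5,0],[0.5,0,0,-5,0],[0.5,0,0,-5,0],[0.5,0,0,-5,0],[0.5,0,0,-5,0],[0.5,-3,0,0,0],[0.5,0,0,0,0]])

```text
time: 64.15
position: [0.5169, -0.2887, 0.288]
tool_rot: [2.353, 2.078, 0.0]
ft_force: [-0.3, -0.1, -0.8]
grip_width: 0.497
```

Run:
```python
from h import *
T=st()
im=optics.get_image('wrist');cv2.imwrite('pics/w31.png',cv2.resize(im[:,:,::-1],None,fx=1.4,fy=1.4))
im=optics.get_image('scene');crop(im,120,130,320,280,4,'s31.png');np.save('s31.npy',im)
im=optics.get_image('top');np.save('t31.npy',im);crop(im,200,150,410,300,3.8,'t31.png')
```

```text
t 64.15 pos [ 0.5169 -0.2887  0.288 ] xang 82.9 z [ 0.002 -0.002 -1.   ] F [-0.3 -0.1 -0.8] w 43.3 q [-0.47  0.3   1.15  1.55 -0.28  1.47  0.58]
```

View pics/w31.png

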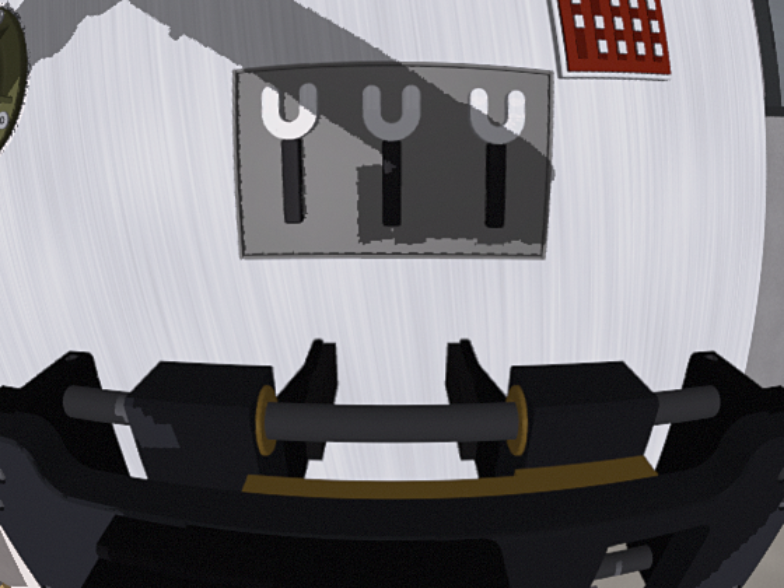

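View pics/s31.png

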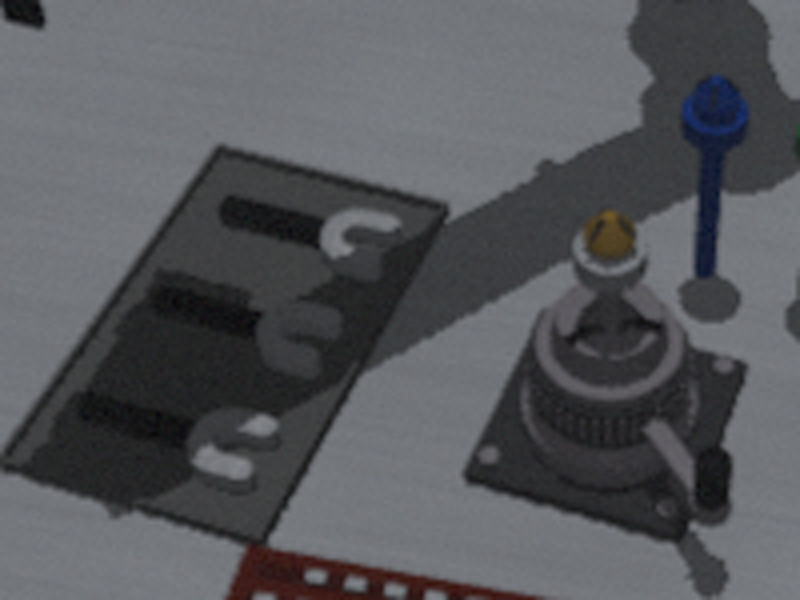

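View pics/t31.png

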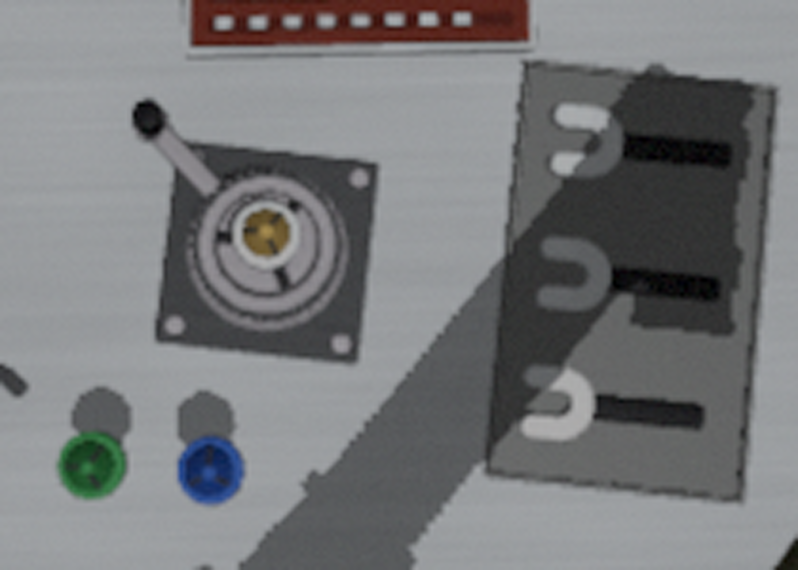

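Run:
```python
from h import *
def tri(a,b):
    o1,d1=ray('scene',a);o2,d2=ray('top',b);d1=d1[0];d2=d2[0]
    s=np.linalg.lstsq(np.c_[d1,-d2],o2-o1,rcond=None)[0]
    p,q=o1+s[0]*d1,o2+s[1]*d2;return ((p+q)/2).round(4),np.linalg.norm(p-q).round(4)
def brass(im,x0,y0,x1,y1):
    h=cv2.cvtColor(im,cv2.COLOR_RGB2HSV)[y0:y1,x0:x1];m=((h[...,0]>12)&(h[...,0]<30)&(h[...,1]>110)).astype(np.uint8)
    ys,xs=np.nonzero(m);return np.array([xs.mean()+x0,ys.mean()+y0]),len(xs),ys.min()+y0
for s,t in (('scene.npy','top.npy'),('s31.npy','t31.npy')):
    a=brass(np.load(s),255,165,290,215);b=brass(np.load(t),255,195,285,225);print(a,b,tri(a[0],b[0]))
c=np.array([.553,.0513])
im=np.load('t31.npy');g=cv2.cvtColor(im,cv2.COLOR_RGB2GRAY);m=np.zeros_like(g);m[173:190,230:246]=g[173:190,230:246]<40
n,l,s,ce=cv2.connectedComponentsWithStats(m);i=1+np.argmax(s[1:,4]);p=toplane('top',ce[i],.1)[0,:2]-c;print(np.degrees(np.arctan2(p[1],p[0])))
```

```text
(array([272.12      , 179.73333333]), 75, np.int64(174)) (array([269.37634409, 210.03225806]), 93, np.int64(205)) (array([0.5532, 0.0518, 0.2155]), np.float64(0.0008))
(array([272.08860759, 188.4556962 ]), 79, np.int64(183)) (array([269.50561798, 210.93258427]), 89, np.int64(206)) (array([0.5533, 0.0517, 0.1862]), np.float64(0.0006))
42.469956005353836
```

```bash
python3 -c "
from bench import ticket
print(ticket.close_job())"
```

```text
the job is handed in; nothing more can be done
None
```

The job is done and handed in at about 64 s of robot time. The one thing I could not confirm is the exact sleeve reading.

**What I did:** I slipped all three spacers onto the shank. I then pressed the countersink down onto the stack, with about 21 N at the seat, and swung the lever clockwise until it stopped. One by one I drew the spacers off and laid them flat in the tray. One spacer on the stack was knocked round by about 45° along the way. It stayed on the shank, and I gripped it at its new angle.

**Last checks:**
- **Spacers:** all three lie flat in the tray, clear of the walls, and the gripper is clear of everything.
- **Tool height:** the brass head ended 29.3 mm lower than at the start (two camera views). The expected drop was 29 mm (74 to 45 mm), so the collar should be about 45 mm above the nose.
- **Surroundings:** I saw no sign of contact with the holders, the spanner or the insert board. I did not measure their positions at the end.

**What disagreed:** the lever's travel came out at about 1.28–1.30 rad, where I expected 1.4 from a start at 0. I pushed it again from another hand position with over 50 N. It stopped at the same angle, so I took it as the end stop, with the sleeve starting slightly above 0. The sleeve value itself was not readable.

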